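Load the tube rocker

TASK

Get the tube rocker ready and set it going: clip the empty cradle tray level between the two sprung jaws on the rocker's deck, roughly in the middle, so that both lips hold it; then take every standing tube there is and lay it on its side in a pair of notches of the tray, caps pointing either way; when all of them lie in place and the speed knob is turned down anticlockwise to its stop, press the green start button and let it spring back. Leave the wire rack, the wash bottle and the tip box where they are.

Things in the scene. Friction and masses are not known exactly. Their poses are not given: they have to be found in the camera images.
- deck (a point): Centre of the deck's upper face of a benchtop tube rocker (fixed, standing still). Aluminium deck 250 mm (x) by 220 mm (y), level, 110 mm above the bench; z up. Two jaws along its +y and -y edges face each other and slide in y. The tray, 150 mm in y, fits under both lips with each jaw pushed out 3 mm; the springs then centre it.
- jaw_right (a joint): The -y sprung jaw, a grey wall 160 mm long (x), 10 mm high, with a lip over it: lip underside 10 mm above the deck, top 14 mm, overhanging the wall face by 6 mm. Value: metres pushed outward, 0 at rest, stop at 0.020. Spring 700 N/m, preload 2.1 N (12 N at 14 mm). A tilted tray edge goes in under the lip and pushes the jaw out some 14 mm, so that the other edge can be lowered past the other lip.
- jaw_left (a joint): The +y sprung jaw, a grey wall 160 mm long (x), 10 mm high, with a lip over it: lip underside 10 mm above the deck, top 14 mm, overhanging the wall face by 6 mm. Value, spring and use as for the right jaw.
- jaw_right_groove (a point): Middle of the right jaw's wall face, 5 mm above the deck; at rest 72 mm from the deck's centre line. Moves with the jaw.
- jaw_left_groove (a point): Middle of the left jaw's wall face, 5 mm above the deck; at rest 72 mm from the deck's centre line. Moves with the jaw.
- tray_center (a point): The cradle tray: white plastic, 0.3 kg, alike either way round, flat on the bench at the start. Point at its middle, 17 mm above its underside; z up, x along its ribs. Board 224 mm (x) by 150 mm (y), 6 mm thick, with two upright ribs along x, 10 mm thick, crests 34 mm above the underside, mid-planes at y = +31 and -31 mm. 45-degree V notches in both ribs hold tubes along y.
- rib_a (a point): Middle of the tray's +y rib, 24 mm above the tray's underside (10 mm below the rib's crest): the tray can be pinched here from above across the rib's 10 mm (fingers either side in the tray's y).
- rib_b (a point): The same on the -y rib.
- notch0 (a point): Where the middle of a tube lying in notch pair 0 belongs: at x = -79.5 mm, y = 0 of the tray, 37 mm above its underside; the tube lies along the tray's y, either way round, its middle within about 6 mm of here so that its cap hangs clear beyond a rib.
- notch1 (a point): Where the middle of a tube lying in notch pair 1 belongs: at x = -26.5 mm, y = 0 of the tray, 37 mm above its underside; the tube lies along the tray's y, either way round, its middle within about 6 mm of here so that its cap hangs clear beyond a rib.
- notch2 (a point): Where the middle of a tube lying in notch pair 2 belongs: at x = 26.5 mm, y = 0 of the tray, 37 mm above its underside; the tube lies along the tray's y, either way round, its middle within about 6 mm of here so that its cap hangs clear beyond a rib.
- notch3 (a point): Where the middle of a tube lying in notch pair 3 belongs: at x = 79.5 mm, y = 0 of the tray, 37 mm above its underside; the tube lies along the tray's y, either way round, its middle within about 6 mm of here so that its cap hangs clear beyond a rib.
- tube0_center (a point): A filled sample tube with a flat foot, 115 mm long, 40 to 70 g; point on its axis half-way along; z runs from foot to cap. Whitish body 28 mm in diameter, 100 mm long; red eight-sided cap 33 mm across, 15 mm long. Starts upright on a 3 mm bench mat at the left. Three or four tubes, all alike, are present.
- tube1_center (a point): A filled sample tube with a flat foot, 115 mm long, 40 to 70 g; point on its axis half-way along; z runs from foot to cap. Whitish body 28 mm in diameter, 100 mm long; red eight-sided cap 33 mm across, 15 mm long. Starts upright on a 3 mm bench mat at the left.
- tube2_center (a point): A filled sample tube with a flat foot, 115 mm long, 40 to 70 g; point on its axis half-way along; z runs from foot to cap. Whitish body 28 mm in diameter, 100 mm long; red eight-sided cap 33 mm across, 15 mm long. Starts upright on a 3 mm bench mat at the left.
- tube3_center (a point): A filled sample tube with a flat foot, 115 mm long, 40 to 70 g; point on its axis half-way along; z runs from foot to cap. Whitish body 28 mm in diameter, 100 mm long; red eight-sided cap 33 mm across, 15 mm long. Starts upright on a 3 mm bench mat at the left.
- start_top (a point): Top of the rocker's start button: round, green, 26 mm across, on the console at the rocker's right-hand (-y) end, on the side nearer the robot, about 74 mm above the bench; pressed straight down.
- start (a joint): Travel of the start button, m: 0 released, 0.006 fully down at 5 N; counts as pressed beyond 0.004; it springs back.
- speed_grip (a point): Where to grip the speed knob, on its upright axis, about 93 mm above the bench (7 mm below its top, 23 mm above its round foot): a grey bar knob on the console beside the start button (95 mm from it in the deck's x). The bar is 34 mm long, 14 mm thick, 30 mm high, gripped across its 14 mm from above.
- speed (a joint): Angle of the speed knob, rad: 0 at the anticlockwise stop (lowest speed; the bar then lies along the deck's x axis), growing clockwise seen from above, 2.6 at the other stop. Stiff to about 0.04 N m; stays where it is left.
- wire_rack: Bystander: wire rack with small red-capped tubes at the right, 90 by 210 mm, 121 mm high; origin under its middle.
- wash_bottle: Bystander: round wash bottle 68 mm across, 185 mm high with its spout, beyond the work; origin under its middle.
- tip_box: Bystander: box 87 by 122 mm, 70 mm high, beyond the work; origin under its middle.

How it is judged:
On the way, in this order (a step that is already met when the one before it is completed fails the run):
1. The empty tray is clipped in between both jaws: flat on the deck and centred (y of tray_center in the frame of deck between -0.005 and 0.005 m and x of tray_center in the frame of deck between -0.015 and 0.015 m and z of tray_center in the frame of deck between 0.0145 and 0.0195 m and angle between tray_center's own z axis and vertical below 0.03 rad and angle between the x axis of tray_center and the x axis of deck, either way round below 0.05 rad and contact force between the fingers and tray below 0.1 N), for 0.3 s.
2. Every tube present lies on its side in a pair of notches of the clipped-in tray (y of tray_center in the frame of deck between -0.005 and 0.005 m and x of tray_center in the frame of deck between -0.015 and 0.015 m and z of tray_center in the frame of deck between 0.0145 and 0.0195 m and angle between tray_center's own z axis and vertical below 0.03 rad and angle between the x axis of tray_center and the x axis of deck, either way round below 0.05 rad and z of tube0_center in the frame of tray_center between 0.0165 and 0.0235 m and y of tube0_center in the frame of tray_center between -0.012 and 0.012 m and x of tube0_center in the frame of tray_center between -0.095 and 0.095 m and angle between the z axis of each of tube0_center, tube1_center, tube2_center, tube3_center and the y axis of tray_center, either way round below 0.1 rad and z of tube1_center in the frame of tray_center between 0.0165 and 0.0235 m and y of tube1_center in the frame of tray_center between -0.012 and 0.012 m and x of tube1_center in the frame of tray_center between -0.095 and 0.095 m and z of tube2_center in the frame of tray_center between 0.0165 and 0.0235 m and y of tube2_center in the frame of tray_center between -0.012 and 0.012 m and x of tube2_center in the frame of tray_center between -0.095 and 0.095 m and z of tube3_center in the frame of tray_center between 0.0165 and 0.0235 m and y of tube3_center in the frame of tray_center between -0.012 and 0.012 m and x of tube3_center in the frame of tray_center between -0.095 and 0.095 m), for 0.3 s.
3. The start button is pressed with the speed knob at its lowest (all of step 2 and value of joint speed below 0.12 rad and value of joint start above 0.004 m), for 0.04 s.
At the end, for the whole second after the job is handed in: Tray flat on the deck under both lips (2.5 mm, level 0.03, square 0.05 rad), centred within 5 mm between the jaws, 15 mm along them; every tube at rest in a notch pair, 0.1 rad in line, 12 mm of the middle line; knob within 0.12 rad of its stop; start pressed after that and sprung back (all of step 2 and value of joint speed below 0.12 rad and value of joint start below 0.002 m and linear speed of each of tube0, tube1, tube2, tube3 below 0.03 m/s); the robot touches nothing.
It fails at once if The wire rack is knocked over or pushed more than 4 cm away (angle between wire_rack's own z axis and vertical above 0.5 rad or distance of wire_rack from where it was at the start of the episode above 0.04 m).
It fails at once if The wash bottle is knocked over or pushed more than 4 cm away (angle between wash_bottle's own z axis and vertical above 0.5 rad or distance of wash_bottle from where it was at the start of the episode above 0.04 m).
It fails at once if The tip box is knocked over or pushed more than 4 cm away (angle between tip_box's own z axis and vertical above 0.5 rad or distance of tip_box from where it was at the start of the episode above 0.04 m).
Of tube0, tube1, tube2, tube3 only 3 to 4 are there at a start; the rules pass over those that are not, and their reading is None.
At some moment in a run one of tray, tube0, tube1, tube2, tube3 may be knocked a few centimetres aside while the robot is not near it.
Once in a run the grip may slacken for a moment while it holds something.
It also fails if it takes over 210 s, if anything falls off the work surface, if the arm or the gripper's body presses on something with over 40 N, if the wrist force passes 120 N, or if a joint passes its speed limit or range.

ROBOT

A 6-joint arm with a two-finger parallel gripper is mounted at the origin on the work surface. World frame = base frame: x ahead of the robot, y to its left, z up, the work surface at z = 0. Lengths are in m, angles in rad, forces in N, time in s.
With the tool pointing down it reaches from about 0.3 to 0.775 m from the base axis. Payload 14.6 kg.
Tool frame: the origin (TCP) lies on the centre line of the jaws, within the pads' length; the fingertips stand 25 mm ahead of it and the grasp point (between the pads) lies 6 mm ahead of it (ctrl.tip_reach is the distance from the TCP to the fingertips, in m); z points along the fingers, y is the line along which they close (so a half turn about z gives the same grasp; the last joint's range is limited). The gripper opens to 94 mm and grips with 3 to 60 N. Pads are 16 mm wide; open, the fingers measure 119 mm over their backs; the gripper's body (75 mm by 177 mm) begins 78 mm behind the grasp point.
Start: joints at [1.253, 0.3, 1.521, -0, 1.321, -0.067], TCP at [0.136, 0.533, 0.23] pointing down, gripper open.
Joint ranges: [-3.03, 3.03], [-0.79, 2.21], [0.23, 2.52], [-1.04, 4.18], [0, 3.07], [-2.55, 2.55]. Speed limits (rad/s): [2.22, 2.22, 2.57, 3.14, 3.14, 3.14].

INTERFACE

Orientations are given as [roll, pitch, yaw] about the fixed x, y, z axes, in that order (R = Rz(yaw) Ry(pitch) Rx(roll)).
In Python, from station import ctrl gives the robot as it stands. The module is installed in compiled form; this text tells all that it offers.
- The arm moves only by the tool apply_moves, never from a script. Its argument "deltas" is a list of rows, each a list of 7 numbers: the closure in counts, from 0 (fully open) to 255 (shut), then the shift along the world's x, y, z in cm, then the turn, a rotation vector about the world's x, y, z in rad. In form: [[jaw, tx, ty, tz, ax, ay, az], ...]. A call has 1 to 10 rows; each row shifts and turns the commanded pose from where the row before left it; what a row does not reach is not made up. A row lasts 1/10 s, in which the tool goes at most 50 mm and 8.59 degrees, less where a joint would pass 70% of its speed; a pose out of reach is approached as far as the arm can. A call with a gripper value outside its range is refused whole. The fingers move at their own pace and stop on an object; "grip_force" is the grip in N (left out, the last holds). Time passes only in rows, so rows that do not move let the fingers close. It gives the time, the measured TCP pose, the force, the opening and the grip force at its end, in the units of the state.
- ctrl.get_obs(): the state, without advancing time (a new reading comes with each control period).
- ctrl.camera(name): name is "scene" or "top" or "wrist"; returns a dict with "img" (480x640x3 uint8, red, green, blue), "K" (3x3 intrinsics, pixels), "k1" (the pictures are not rectified: a ray, as slopes to the right and down, at radius r is drawn at 1 + k1 r^2 times it, then the intrinsics apply), "pose" (4x4, takes a point from camera to world coordinates); the wrist camera has in their place "hand_eye" (4x4, takes a point from camera to tool coordinates, whose origin is the TCP and whose axes are the flange's). Camera axes: x right, y up, looking along -z (the intrinsics and any distortion apply to the point x, -y, -z); pixel columns grow to the right and rows downward; lengths in m; the calibration is good to about 2 mm. A picture is of the moment at which its call begins: read the wrist's pose just before it. There is no depth.
- ctrl.hand_in(): hands the job in; it is judged then, once.
The state is a dict: "time_s": time; "qpos": joint angles; "joint_vel": joint speeds; "tau": joint torques, N m; "ee_pos": TCP position; "eef_rot": TCP orientation; "force": force on the tool from outside, world axes, zero at the start; "moment": the same for the moment, N m; "grip_width": finger opening in m; "grip_force": force on a finger pad.
Only numpy, scipy, OpenCV 4.12 (cv2) and the standard library are available. Lean on these libraries where they do the work, as an engineer would, in place of code of your own. Each camera call takes 0.05 s, during which the arm holds its last target. There are 200 camera calls.

## Working session

There is one attempt and no reset: what is moved stays moved. The work goes in short steps, Python scripts to look and compute and a tool call to move; the robot and the scene stay as the last step left them, time stands still between calls to the robot, and variables do not carry over. Pictures are saved under pics/ and viewed, at most 14 in all, crops included, and the job is handed in when it is done.

Besides the shell and the picture viewer there is one more tool, called after ">>>" as name([rows], argument=value, ...), one row to a line, values as JSON. apply_moves: Moves the arm, as the interface text tells. Its arguments: {"type":"object","properties":{"deltas":{"type":"array"},"grip_force":{"type":"number"}},"required":["deltas"]}

```bash
mkdir -p pics
cat > h.py <<'E'
import numpy as np, cv2, json
from station import ctrl
from scipy.spatial.transform import Rotation as R
def snap(name):
    o=ctrl.get_obs(); c=ctrl.camera(name)
    if name=='wrist':
        T=np.eye(4); e=np.array(o['eef_rot']); 
        T[:3,:3]=R.from_euler('xyz',e).as_matrix() if e.size==3 else e.reshape(3,3); T[:3,3]=o['ee_pos']
        c['pose']=T@np.array(c['hand_eye'])
    return c
def save(c,f): cv2.imwrite('pics/'+f,c['img'][:,:,::-1])
def ray(c,uv):
    K=np.array(c['K']);k=float(c['k1']); p=np.array([(uv[0]-K[0,2])/K[0,0],(uv[1]-K[1,2])/K[1,1]])
    q=p.copy()
    for _ in range(20): q=p/(1+k*(q@q))
    P=np.array(c['pose']); d=P[:3,:3]@np.array([q[0],-q[1],-1]); return P[:3,3],d
def onz(c,uv,z):
    o,d=ray(c,uv); return o+d*(z-o[2])/d[2]
def proj(c,X):
    P=np.array(c['pose']);K=np.array(c['K']); x=P[:3,:3].T@(np.array(X)-P[:3,3]); q=np.array([x[0],-x[1]])/-x[2]
    q=q*(1+float(c['k1'])*(q@q)); return np.array([K[0,0]*q[0]+K[0,2],K[1,1]*q[1]+K[1,2]])
E
python3 - <<'E'
from h import *
np.set_printoptions(precision=4,suppress=True)
o=ctrl.get_obs(); print(o)
for n in ['scene','top','wrist']:
    c=snap(n); save(c,n+'0.png'); print(n,c['K'],c['k1'],c['pose'])
E
```

```text
{'time_s': 0.0, 'qpos': array([ 1.2534,  0.3005,  1.5216, -0.0001,  1.3207, -0.0666]), 'joint_vel': array([-0.0009,  0.0011,  0.0009, -0.0016, -0.0001, -0.0006]), 'tau': array([  0.0011, -53.18  , -35.2738,   0.0709,   0.0243,  -0.0001]), 'ee_pos': array([0.1364, 0.5326, 0.2299]), 'eef_rot': array([-3.1404, -0.    ,  2.8908]), 'force': array([-0.5255, -1.1072,  0.8334]), 'moment': array([-0.001 , -0.0156,  0.0292]), 'grip_force': 0.0, 'grip_width': 0.09382737100932503}
scene [[505.607    0.     320.2364]
 [  0.     505.607  234.3718]
 [  0.       0.       1.    ]] -0.09255825332180768 [[-0.56   -0.5948  0.5768  1.3503]
 [ 0.8284 -0.4111  0.3804  0.4411]
 [ 0.0109  0.6908  0.7229  1.036 ]
 [ 0.      0.      0.      1.    ]]
top [[543.7985   0.     316.0222]
 [  0.     543.7985 237.0608]
 [  0.       0.       1.    ]] -0.1292540281231702 [[-0.021   0.9963 -0.0829  0.4775]
 [-0.9996 -0.0223 -0.0149 -0.0769]
 [-0.0167  0.0826  0.9964  1.4185]
 [ 0.      0.      0.      1.    ]]
wrist [[362.8554   0.     321.9784]
 [  0.     362.8554 239.9622]
 [  0.       0.       1.    ]] -0.02291039926089668 [[ 0.2483 -0.9332 -0.2597  0.0616]
 [ 0.9687  0.2388  0.068   0.5517]
 [-0.0015 -0.2684  0.9633  0.3845]
 [ 0.      0.      0.      1.    ]]
```

View pics/top0.png

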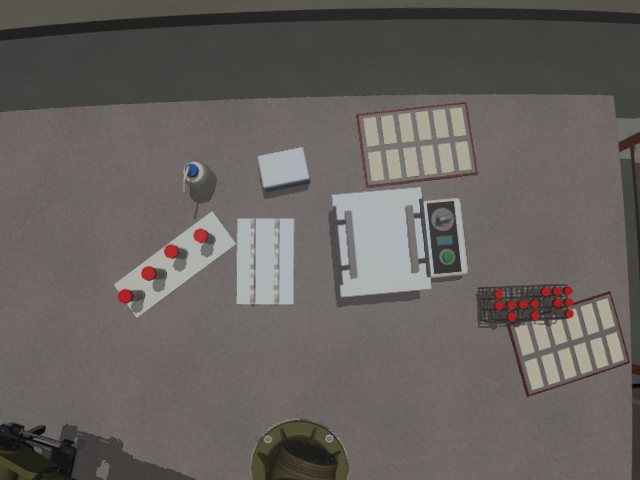

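View pics/scene0.png

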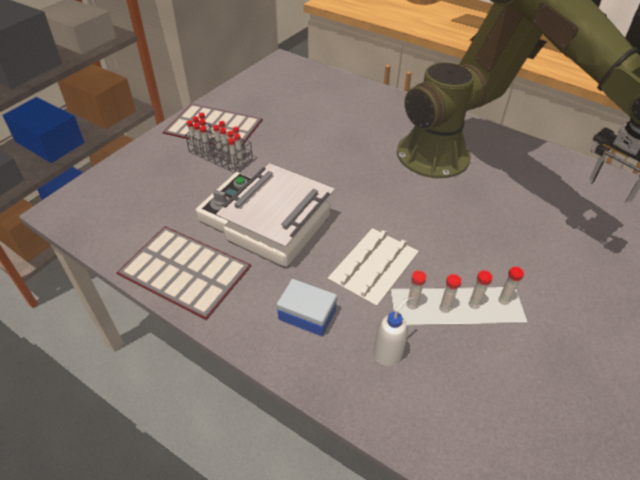

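Top view: four tubes with red caps at (125,296), (149,273), (172,251) and (201,236). The tray is at (266,262), the deck at (381,242), the knob at (443,220) and the start button at (447,257). The scene view shows the same layout.

Run:
```python
from h import *
np.set_printoptions(precision=4,suppress=True)
c=snap('top'); im=c['img']; hsv=cv2.cvtColor(im,cv2.COLOR_RGB2HSV)
red=((hsv[...,0]<8)|(hsv[...,0]>172))&(hsv[...,1]>150)&(hsv[...,2]>100)
n,l,s,ce=cv2.connectedComponentsWithStats(red.astype(np.uint8))
for i in range(1,n):
    if s[i,4]>60 and ce[i][0]<300: print('cap',ce[i],s[i,4],onz(c,ce[i],0.113))
for nm,lo,hi in [('green',(50,80,60),(90,255,255))]:
    m=cv2.inRange(hsv,lo,hi); n,l,s,ce=cv2.connectedComponentsWithStats(m)
    for i in range(1,n):
        if s[i,4]>40: print(nm,ce[i],s[i],onz(c,ce[i],0.074))
b=(hsv[...,2]>165)&(hsv[...,1]<40)
n,l,s,ce=cv2.connectedComponentsWithStats(b.astype(np.uint8))
for i in range(1,n):
    if s[i,4]>1500:
        cs,_=cv2.findContours((l==i).astype(np.uint8),cv2.RETR_EXTERNAL,cv2.CHAIN_APPROX_NONE)
        r=cv2.minAreaRect(max(cs,key=len)); z=0.006 if ce[i][0]<300 else 0.11
        bx=cv2.boxPoints(r); w=np.array([onz(c,p,z) for p in bx]); print(s[i],r,'\n',bx,'\n',w,w.mean(0))
cv2.imwrite('pics/z1.png',cv2.resize(im[180:310,225:480],None,fx=3,fy=3,interpolation=cv2.INTER_CUBIC)[:,:,::-1])
```

```text
cap [200.3309 235.1029] 136 [0.5972 0.2239 0.113 ]
cap [170.7305 250.9645] 141 [0.5601 0.2975 0.113 ]
cap [147.8662 273.0845] 142 [0.5071 0.3548 0.113 ]
cap [124.3889 296.    ] 144 [0.452  0.4143 0.113 ]
green [447.3158 256.3421] [443 252  10  10  76] [ 0.534  -0.3818  0.074 ]
[ 333  188   98  108 6709] ((381.354736328125, 241.38385009765625), (101.61279296875, 89.6274185180664), 84.8636245727539) 
 [[332.1725 194.7935]
 [421.44   186.7694]
 [430.537  287.9742]
 [341.2695 295.9983]] 
 [[ 0.6886 -0.0988  0.11  ]
 [ 0.7037 -0.3172  0.11  ]
 [ 0.4574 -0.3301  0.11  ]
 [ 0.4434 -0.1149  0.11  ]] [ 0.5733 -0.2152  0.11  ]
[ 115  212  121  105 3083] ((174.04498291015625, 264.05255126953125), (39.953895568847656, 123.544921875), 53.235618591308594) 
 [[112.6021 285.0214]
 [211.5744 211.0765]
 [235.4879 243.0837]
 [136.5155 317.0286]] 
 [[0.4793 0.4872 0.006 ]
 [0.67   0.2183 0.006 ]
 [0.5839 0.1553 0.006 ]
 [0.3942 0.4216 0.006 ]] [0.5319 0.3206 0.006 ]
[ 255  219   23   85 1670] ((266.43426513671875, 261.0230407714844), (21.867496490478516, 84.22022247314453), 0.6820604205131531) 
 [[255.     303.    ]
 [256.0026 218.7858]
 [277.8685 219.0461]
 [276.866  303.2603]] 
 [[0.4269 0.1061 0.006 ]
 [0.6467 0.1006 0.006 ]
 [0.6446 0.0431 0.006 ]
 [0.4253 0.0492 0.006 ]] [0.5359 0.0747 0.006 ]
```

View pics/z1.png

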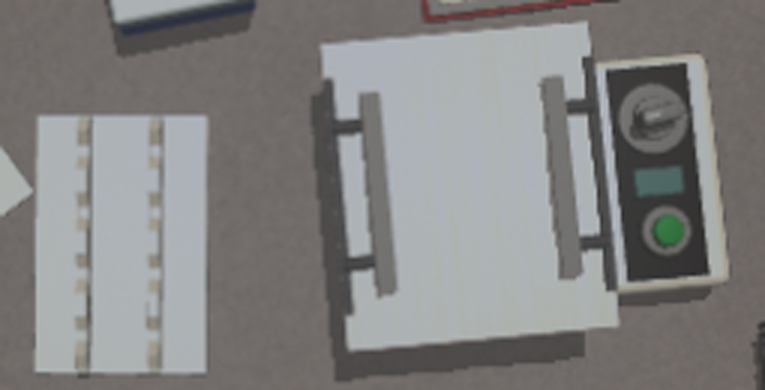

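The crop (3x, offset 225,180) shows the tray corners at about px (237,218), (294,218), (294,304) and (237,304). The deck corners are at crop (321,43), (587,22), (618,326) and (349,350), and the knob bar lies crosswise at crop (655,117).

Run:
```python
from h import *
np.set_printoptions(precision=4,suppress=True)
c=snap('top')
f=lambda p:(225+(p[0]+.5)/3-.5,180+(p[1]+.5)/3-.5)
def quad(P,z):
    w=np.array([onz(c,f(p),z) for p in P]); tl,tr,br,bl=w
    dx=(tl+tr-bl-br)/2; dy=(tl+bl-tr-br)/2
    print(w.mean(0),'len',np.linalg.norm(dx),np.linalg.norm(dy),'yaw',np.arctan2(dx[1],dx[0]),np.arctan2(-dy[0],dy[1]))
quad([(36,115),(208,115),(208,373),(36,373)],0.006)
quad([(321,43),(587,22),(618,326),(349,350)],0.11)
# jaws lips top z .124
quad([(360,93),(562,77),(581,278),(377,295)],0.124)
for p in [(655,117),(635,125),(685,108)]: print(onz(c,f(p),0.1))
```

```text
[0.536  0.0778 0.006 ] len 0.22435464321729942 0.15011768029179778 yaw -0.014376455181562284 -0.020645305291584298
[ 0.5732 -0.2142  0.11  ] len 0.24786713243528904 0.21690142840633228 yaw 0.06564774082638555 0.06130030914783437
[ 0.5713 -0.2135  0.124 ] len 0.16146049511654792 0.16263097517670122 yaw 0.058399503473453726 0.058547699592801906
[ 0.6254 -0.369   0.1   ]
[ 0.6192 -0.3523  0.1   ]
[ 0.6323 -0.3941  0.1   ]
```

>>> apply_moves([
  [0,2.9,-3.3,0,0,0,0.0234],
  [0,2.9,-3.3,0,0,0,0.0234],
  [0,2.9,-3.3,0,0,0,0.0234],
  [0,2.9,-3.3,0,0,0,0.0234],
  [0,2.9,-3.3,0,0,0,0.0234],
  [0,2.9,-3.3,0,0,0,0.0234],
  [0,2.9,-3.3,0,0,0,0.0234],
  [0,2.9,-3.3,0,0,0,0.0234],
  [0,2.9,-3.3,0,0,0,0.0234],
  [0,2.9,-3.3,0,0,0,0.0234],
])

```text
time_s: 1.25
ee_pos: [0.4274, 0.2012, 0.2306]
eef_rot: [3.141, 0.0, 3.126]
force: [0.5, 0.9, 0.4]
grip_width: 0.094
grip_force: 0.0
```

>>> apply_moves([
  [0,2.75,-3.1,0,0,0,0],
  [0,2.75,-3.1,0,0,0,0],
  [0,2.75,-3.1,0,0,0,0],
  [0,2.75,-3.1,0,0,0,0],
  [0,0,0,-3,0,0,0],
  [0,0,0,-3,0,0,0],
  [0,0,0,-3,0,0,0],
  [0,0,0,0,0,0,0],
  [0,0,0,0,0,0,0],
])

```text
time_s: 2.15
ee_pos: [0.5367, 0.0788, 0.1412]
eef_rot: [-3.142, -0.0, 3.125]
force: [0.6, 0.1, 0.3]
grip_width: 0.094
grip_force: 0.0
```

Run:
```python
from h import *
np.set_printoptions(precision=4,suppress=True)
o=ctrl.get_obs(); print(o['qpos'],o['ee_pos'],o['eef_rot'],o['force'])
c=snap('wrist'); save(c,'w1.png')
```

```text
[ 0.0783  0.3736  1.6417 -0.      1.1265 -1.4757] [0.5367 0.0788 0.1412] [-3.1416 -0.0001  3.1249] [0.5878 0.1292 0.3199]
```

View pics/w1.png

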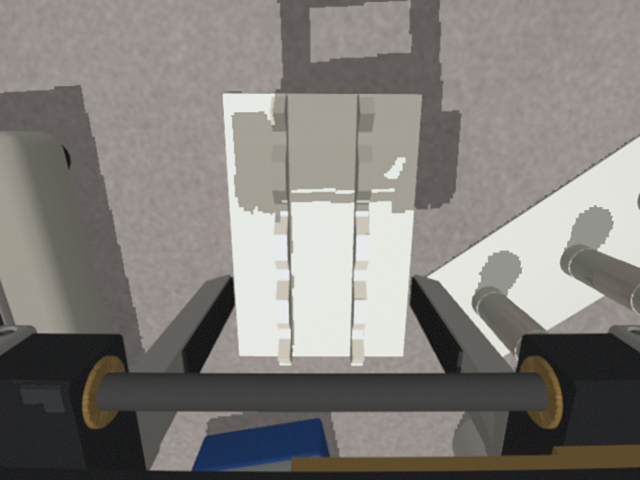

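The wrist view shows the tray with corners (223,94), (421,94), (404,356) and (239,356), centred between the fingertips. I'll check its centre from these.

Run:
```python
from h import *
np.set_printoptions(precision=4,suppress=True)
c=snap('wrist')
w=np.array([onz(c,p,.006) for p in [(223,94),(421,94),(404,356),(239,356)]]); print(w,w.mean(0))
d=(w[1]-w[0]+w[2]-w[3]); print(np.arctan2(d[1],d[0])-np.pi/2)
```

```text
[[0.426  0.006  0.006 ]
 [0.4285 0.1545 0.006 ]
 [0.6526 0.1516 0.006 ]
 [0.6501 0.0004 0.006 ]] [0.5393 0.0781 0.006 ]
-0.016612613377168017
```

>>> apply_moves([
  [0,0.1,-0.05,-3,0,0,0],
  [0,0,0,-3,0,0,0],
  [0,0,0,-3,0,0,0],
  [0,0,0,-1.7,0,0,0],
  [0,0,0,0,0,0,0],
], grip_force=50)

```text
time_s: 2.75
ee_pos: [0.5376, 0.0783, 0.0331]
eef_rot: [-3.142, -0.0, 3.125]
force: [0.4, 0.1, 0.6]
grip_width: 0.0938
grip_force: 0.0
```

>>> apply_moves([
  [255,0,0,0,0,0,0],
  [255,0,0,0,0,0,0],
  [255,0,0,0,0,0,0],
  [255,0,0,0,0,0,0],
  [255,0,0,0,0,0,0],
  [255,0,0,0,0,0,0],
  [255,0,0,0,0,0,0],
  [255,0,0,0,0,0,0],
], grip_force=50)

```text
time_s: 3.55
ee_pos: [0.538, 0.0783, 0.0344]
eef_rot: [3.142, 0.001, 3.125]
force: [-1.4, 0.4, 6.8]
grip_width: 0.0711
grip_force: 50.0
```

>>> apply_moves([
  [255,0,0,1,0,0,0],
  [255,0,0,2,0,0,0],
  [255,0,0,3,0,0,0],
  [255,0,0,3,0,0,0],
  [255,0,0,3,0,0,0],
  [255,0,0,3,0,0,0],
  [255,0,0,3,0,0,0],
  [255,0,0,0,0,0,0],
])

```text
time_s: 4.35
ee_pos: [0.5386, 0.0784, 0.2177]
eef_rot: [3.141, 0.006, 3.125]
force: [-0.0, -0.5, -3.6]
grip_width: 0.0719
grip_force: 50.0
```

>>> apply_moves([
  [255,0.4,-2,0,0,0,0.008],
  [255,0.4,-3.5,0,0,0,0.008],
  [255,0.4,-3.5,0,0,0,0.008],
  [255,0.4,-3.5,0,0,0,0.008],
  [255,0.4,-3.5,0,0,0,0.008],
  [255,0.4,-3.5,0,0,0,0.008],
  [255,0.4,-3.5,0,0,0,0.008],
  [255,0.3,-3.5,0,0,0,0.008],
  [255,0.3,-1.9,0,0,0,0.008],
  [255,0,0,0,0,0,0.008],
])

```text
time_s: 5.35
ee_pos: [0.5708, -0.2078, 0.2116]
eef_rot: [3.141, -0.002, -3.081]
force: [0.3, -0.1, -2.6]
grip_width: 0.0716
grip_force: 50.0
```

>>> apply_moves([
  [255,0,0,0,0.04,0.0025,0],
  [255,0,0,0,0.04,0.0025,0],
  [255,0,0,0,0.04,0.0025,0],
  [255,0,0,0,0.04,0.0025,0],
  [255,0,0,0,0.04,0.0025,0],
  [255,0,0,0,0,0,0],
  [255,0,0,0,0,0,0],
])

```text
time_s: 6.05
ee_pos: [0.5713, -0.2051, 0.2128]
eef_rot: [2.942, -0.001, -3.078]
force: [0.5, -0.9, -2.7]
grip_width: 0.0713
grip_force: 50.0
```

Run:
```python
from h import *
np.set_printoptions(precision=4,suppress=True)
o=ctrl.get_obs(); print(o['qpos'],o['ee_pos'],o['eef_rot'],o['force'],o['grip_width'],o['moment'])
c=snap('wrist'); c2=snap('scene')
z=cv2.resize(c2['img'][130:290,150:430],(800,457),interpolation=cv2.INTER_CUBIC)
cv2.imwrite('pics/s2.png',z[:,:,::-1]); save(c,'w2.png')
```

```text
[-0.4742  0.4925  1.3074  0.1722  1.4476 -2.1387] [ 0.5713 -0.2051  0.2128] [ 2.9418 -0.0009 -3.078 ] [ 0.4819 -0.8994 -2.7155] 0.07134492746296854 [-0.1737  0.0564  0.0278]
```

View pics/w2.png

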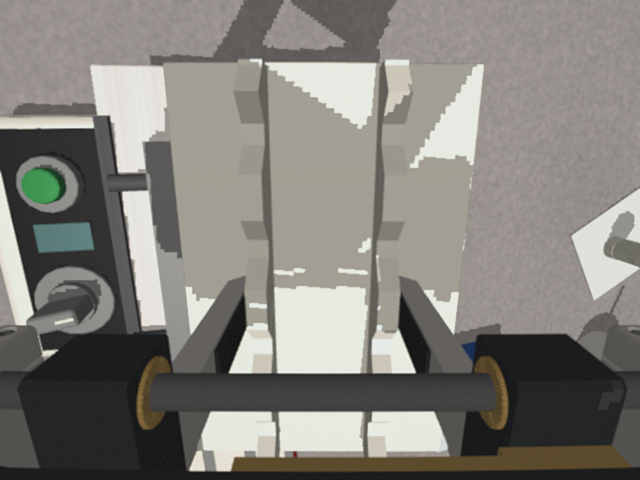

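The wrist view shows the tray held square with its left (+y) edge raised, and the console at left with the button (43,186) and knob (70,300). I'll lower the right edge onto the deck.

>>> apply_moves([
  [255,0,0,-1.5,0,0,0],
  [255,0,0,-1.5,0,0,0],
  [255,0,0,-1.2,0,0,0],
  [255,0,0,0,0,0,0],
  [255,0,0,-0.4,0,0,0],
  [255,0,0,0,0,0,0],
])

```text
time_s: 6.75
ee_pos: [0.5715, -0.2058, 0.1673]
eef_rot: [2.941, 0.0, -3.078]
force: [-1.2, 0.2, -4.0]
grip_width: 0.0714
grip_force: 50.0
```

>>> apply_moves([
  [255,0,0,-0.2,0,0,0],
  [255,0,0,0,0,0,0],
  [255,0,0,0,0,0,0],
])

```text
time_s: 7.05
ee_pos: [0.5716, -0.2058, 0.1657]
eef_rot: [2.941, 0.0, -3.078]
force: [-0.0, -0.0, -2.9]
grip_width: 0.0714
grip_force: 50.0
```

>>> apply_moves([
  [255,0,0,-0.2,0,0,0],
  [255,0,0,0,0,0,0],
  [255,0,0,0,0,0,0],
])

```text
time_s: 7.35
ee_pos: [0.5715, -0.2057, 0.1634]
eef_rot: [2.941, 0.0, -3.078]
force: [0.6, 0.4, -3.0]
grip_width: 0.0719
grip_force: 50.0
```

>>> apply_moves([
  [255,0,0,-0.2,0,0,0],
  [255,0,0,0,0,0,0],
  [255,0,0,0,0,0,0],
])

```text
time_s: 7.65
ee_pos: [0.5715, -0.2057, 0.1614]
eef_rot: [2.941, 0.0, -3.078]
force: [-0.1, 0.2, -3.3]
grip_width: 0.0718
grip_force: 50.0
```

>>> apply_moves([
  [255,0,0,-0.15,0,0,0],
  [255,0,0,0,0,0,0],
  [255,0,0,0,0,0,0],
])

```text
time_s: 7.95
ee_pos: [0.5715, -0.2057, 0.1599]
eef_rot: [2.941, 0.0, -3.078]
force: [0.4, 0.6, -4.3]
grip_width: 0.0713
grip_force: 50.0
```

>>> apply_moves([
  [255,0,0,-0.1,0,0,0],
  [255,0,0,0,0,0,0],
  [255,0,0,0,0,0,0],
])

```text
time_s: 8.25
ee_pos: [0.5715, -0.2057, 0.1589]
eef_rot: [2.941, 0.0, -3.078]
force: [0.6, -0.5, -3.3]
grip_width: 0.0715
grip_force: 50.0
```

>>> apply_moves([
  [255,0,0,-0.1,0,0,0],
  [255,0,0,0,0,0,0],
  [255,0,0,0,0,0,0],
])

```text
time_s: 8.55
ee_pos: [0.5716, -0.2057, 0.1586]
eef_rot: [2.942, 0.001, -3.078]
force: [-3.8, 1.9, 5.3]
grip_width: 0.0716
grip_force: 50.0
```

>>> apply_moves([
  [255,0,0,0.13,0,0,0],
  [255,0.03,-0.5,0,0,0,0],
  [255,0.03,-0.5,0,0,0,0],
  [255,0.03,-0.5,0,0,0,0],
  [255,0.03,-0.5,0,0,0,0],
  [255,0,0,0,0,0,0],
  [255,0,0,0,0,0,0],
])

```text
time_s: 9.25
ee_pos: [0.5726, -0.2254, 0.159]
eef_rot: [2.94, -0.001, -3.078]
force: [-1.3, 6.3, -2.0]
grip_width: 0.0715
grip_force: 50.0
```

>>> apply_moves([
  [255,0.02,-0.3,0,0,0,0],
  [255,0,0,0,0,0,0],
  [255,0,0,0,0,0,0],
])

```text
time_s: 9.55
ee_pos: [0.5727, -0.2281, 0.159]
eef_rot: [2.939, -0.001, -3.078]
force: [-2.0, 7.9, -1.5]
grip_width: 0.0717
grip_force: 50.0
```

>>> apply_moves([
  [255,0.02,-0.3,0,0,0,0],
  [255,0,0,0,0,0,0],
  [255,0,0,0,0,0,0],
])

```text
time_s: 9.85
ee_pos: [0.5729, -0.2308, 0.1591]
eef_rot: [2.939, -0.001, -3.077]
force: [-3.0, 9.7, 0.3]
grip_width: 0.0714
grip_force: 50.0
```

Run:
```python
from h import *
np.set_printoptions(precision=4,suppress=True)
o=ctrl.get_obs(); print(o['qpos'],o['ee_pos'],o['eef_rot'],o['force'],o['grip_width'],o['moment'])
c=snap('wrist'); save(c,'w3.png')
```

```text
[-0.5097  0.5668  1.3235  0.1733  1.3664 -2.1898] [ 0.5729 -0.2308  0.1591] [ 2.9385 -0.0009 -3.0773] [-3.0181  9.666   0.312 ] 0.07139883278890007 [1.6842 0.3898 0.4703]
```

View pics/w3.png

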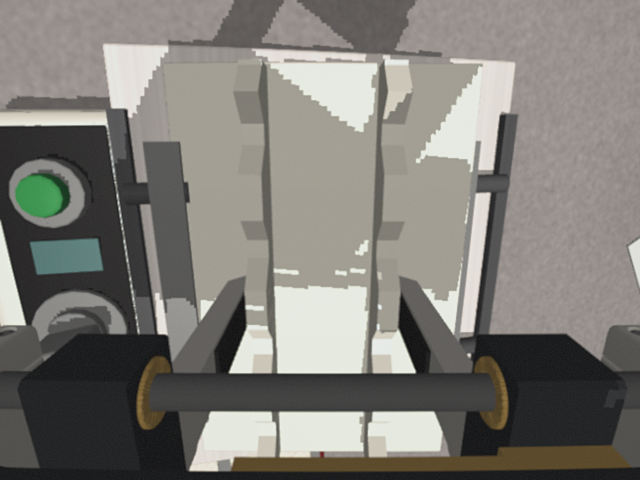

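The wrist view shows the right jaw's lip (x 145-190) over the tray edge, and the left lip outside the raised edge (x~490). I'll push about 5 mm further, then lower the left edge about the right one.

>>> apply_moves([
  [255,0.02,-0.3,0,0,0,0],
  [255,0.01,-0.2,0,0,0,0],
  [255,0,0,0,0,0,0],
  [255,0,0,0,0,0,0],
])

```text
time_s: 10.3
ee_pos: [0.5732, -0.2353, 0.1591]
eef_rot: [2.938, -0.001, -3.077]
force: [-3.6, 12.8, -0.3]
grip_width: 0.072
grip_force: 50.0
```

>>> apply_moves([
  [255,-0.01,0.23,-0.34,-0.05,-0.003,0],
  [255,0,0,0,0,0,0],
  [255,-0.01,0.22,-0.35,-0.05,-0.003,0],
  [255,0,0,0,0,0,0],
  [255,0,0,0,0,0,0],
])

```text
time_s: 10.8
ee_pos: [0.5728, -0.2306, 0.1521]
eef_rot: [3.038, -0.002, -3.077]
force: [-5.0, 12.6, 1.3]
grip_width: 0.0715
grip_force: 50.0
```

>>> apply_moves([
  [255,-0.01,0.19,-0.36,-0.05,-0.003,0],
  [255,0,0,0,0,0,0],
  [255,0,0,0,0,0,0],
])

```text
time_s: 11.1
ee_pos: [0.5727, -0.2289, 0.1484]
eef_rot: [3.089, -0.002, -3.077]
force: [-4.5, 12.0, 0.4]
grip_width: 0.0711
grip_force: 50.0
```

>>> apply_moves([
  [255,-0.01,0.17,-0.36,-0.05,-0.003,0],
  [255,0,0,0,0,0,0],
  [255,0,0,0,0,0,0],
])

```text
time_s: 11.4
ee_pos: [0.5726, -0.2272, 0.1448]
eef_rot: [3.139, -0.002, -3.077]
force: [-5.0, 12.0, 1.2]
grip_width: 0.0713
grip_force: 50.0
```

Run:
```python
from h import *
np.set_printoptions(precision=4,suppress=True)
o=ctrl.get_obs(); print(o['qpos'],o['ee_pos'],o['eef_rot'],o['force'],o['grip_width'],o['moment'])
c=snap('wrist'); save(c,'w4.png')
```

```text
[-0.4377  0.5243  1.4115  0.0016  1.2093 -2.0733] [ 0.5726 -0.2272  0.1448] [ 3.1386 -0.0024 -3.0773] [-4.9793 12.03    1.2162] 0.07130226599550382 [2.2307 0.7049 0.4776]
```

View pics/w4.png

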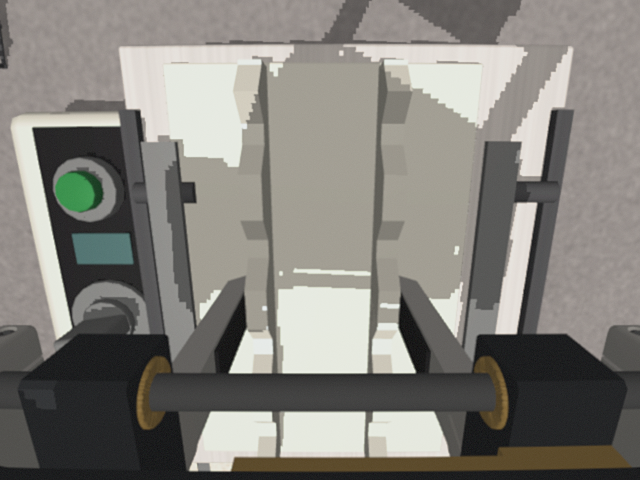

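The wrist view shows the tray level, its left edge (x~480) just inside the left lip. I'll slide it under that lip and release.

>>> apply_moves([
  [255,-0.02,0.3,0,0,0,0],
  [255,-0.02,0.3,0,0,0,0],
  [255,-0.02,0.3,0,0,0,0],
  [255,-0.02,0.3,-0.03,0,0,0],
  [255,0,0,0,0,0,0],
  [255,0,0,0,0,0,0],
])

```text
time_s: 12.05
ee_pos: [0.5721, -0.2166, 0.1447]
eef_rot: [3.141, -0.001, -3.078]
force: [-2.3, 2.9, -2.0]
grip_width: 0.0715
grip_force: 50.0
```

>>> apply_moves([
  [0,0,0,0,0,0,0],
  [0,0,0,0,0,0,0],
  [0,0,0,0,0,0,0],
  [0,0,0,0,0,0,0],
  [0,0,0,1,0,0,0],
  [0,0,0,3,0,0,0],
  [0,0,0,4,0,0,0],
  [0,0,0,4,0,0,0],
  [0,0,0,0,0,0,0],
  [0,0,0,0,0,0,0],
])

```text
time_s: 13.05
ee_pos: [0.5723, -0.2167, 0.266]
eef_rot: [-3.141, 0.001, -3.078]
force: [-0.3, -0.3, -0.8]
grip_width: 0.0938
grip_force: 0.0
```

Run:
```python
from h import *
np.set_printoptions(precision=4,suppress=True)
o=ctrl.get_obs(); print(o['qpos'],o['ee_pos'],o['eef_rot'],o['force'],o['grip_width'],o['moment'])
c=snap('wrist'); save(c,'w5.png')
```

```text
[-0.4217  0.417   1.2813 -0.0002  1.4418 -2.0555] [ 0.5723 -0.2167  0.266 ] [-3.1407  0.0012 -3.0785] [-0.3337 -0.2709 -0.8311] 0.0937706186909338 [0.0005 0.0116 0.0173]
```

View pics/w5.png

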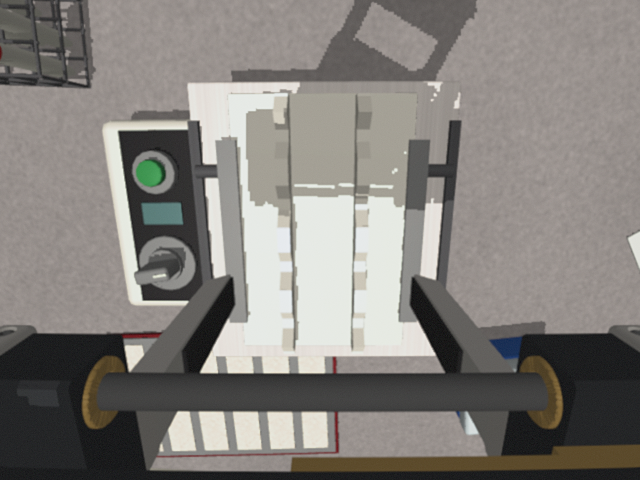

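The wrist view shows the tray flat under both lips (lips at x~228 and x~415). The knob bar runs from about (137,273) to (187,258), and the button is at (150,173). I'll measure the tray and knob next.

Run:
```python
from h import *
np.set_printoptions(precision=4,suppress=True)
c=snap('wrist'); im=c['img']
g=cv2.cvtColor(im,cv2.COLOR_RGB2GRAY)[235:300,120:210]
g4=cv2.resize(g,None,fx=4,fy=4,interpolation=cv2.INTER_CUBIC)
e=cv2.Canny(g4,40,100)
L=cv2.HoughLinesP(e,1,np.pi/180,25,minLineLength=60,maxLineGap=10)
for l in (L[:,0] if L is not None else []):
    p=[(120+l[0]/4,235+l[1]/4),(120+l[2]/4,235+l[3]/4)]
    a,b=[onz(c,q,.1) for q in p]; print(np.array(p).ravel(),a[:2],b[:2],'angle from x',np.degrees(np.arctan((b-a)[1]/(b-a)[0])))
for p in [(163,265),(137,273),(187,258)]: print(onz(c,p,.1))
print('button',onz(c,(150,173),.074))
# tray corners near side z=.116, rib ends crest .144
w=np.array([onz(c,p,.116) for p in [(229,93),(416,93)]]); print(w)
print([onz(c,p,.144)[:2] for p in [(281,95),(364,96),(289,340),(358,340)]])
cv2.imwrite('pics/knob.png',np.hstack([cv2.resize(im[225:315,105:225],None,fx=5,fy=5,interpolation=cv2.INTER_CUBIC)[:,:,::-1]]))
```

```text
[158.5  238.25 175.   238.5 ] [ 0.5913 -0.366 ] [ 0.5905 -0.3508] angle from x -87.28005849646384
[121.   259.75 123.75 278.25] [ 0.6144 -0.4025] [ 0.6329 -0.4015] angle from x 3.142844837243411
[158.25 248.5  182.25 248.5 ] [ 0.6011 -0.3668] [ 0.5997 -0.3445] angle from x -86.35323191945947
[ 0.6171 -0.3632  0.1   ]
[ 0.6267 -0.3884  0.1   ]
[ 0.6087 -0.3404  0.1   ]
button [ 0.5354 -0.3822  0.074 ]
[[ 0.4644 -0.2969  0.116 ]
 [ 0.4551 -0.1507  0.116 ]]
[array([ 0.4663, -0.253 ]), array([ 0.4633, -0.194 ]), array([ 0.6615, -0.2397]), array([ 0.6578, -0.1809])]
```

View pics/knob.png

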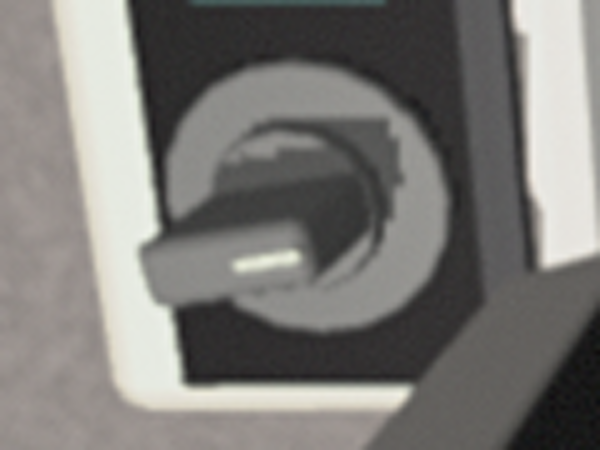

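The knob crop (5x, offset 105,225) shows the bar top with corners (140,247), (305,222), (315,280) and (160,305), and a white index at its right end.

Run:
```python
from h import *
np.set_printoptions(precision=4,suppress=True)
c=snap('wrist')
w=np.array([onz(c,(105+(u+.5)/5-.5,225+(v+.5)/5-.5),.1) for u,v in [(140,247),(305,222),(315,280),(160,305)]])
d=w[1]-w[0]+w[2]-w[3]; print(w,w.mean(0),np.linalg.norm(d)/2,np.arctan2(d[1],d[0]))
```

```text
[[ 0.6273 -0.3921  0.1   ]
 [ 0.6203 -0.3605  0.1   ]
 [ 0.6319 -0.3593  0.1   ]
 [ 0.6389 -0.3892  0.1   ]] [ 0.6296 -0.3753  0.1   ] 0.031552707816666734 1.796435705611683
```

>>> apply_moves([
  [130,0.57,-1.59,0,0,0,-0.14],
  [130,0.57,-1.59,0,0,0,-0.14],
  [130,0.57,-1.59,0,0,0,-0.14],
  [130,0.57,-1.59,0,0,0,-0.14],
  [130,0.57,-1.59,0,0,0,-0.14],
  [130,0.57,-1.59,0,0,0,-0.14],
  [130,0.57,-1.59,0,0,0,-0.14],
  [130,0.57,-1.59,0,0,0,-0.14],
  [130,0.57,-1.59,0,0,0,-0.14],
  [130,0.57,-1.59,0,0,0,-0.14],
])

```text
time_s: 14.2
ee_pos: [0.6292, -0.3762, 0.2634]
eef_rot: [-3.14, -0.002, 1.799]
force: [0.4, 0.3, -0.6]
grip_width: 0.0458
grip_force: 0.0
```

>>> apply_moves([
  [130,0,0,-3,0,0,0],
  [130,0,0,-4,0,0,0],
  [130,0,0,-4,0,0,0],
  [130,0,0,-2,0,0,0],
  [130,0,0,0,0,0,0],
  [130,0,0,0,0,0,0],
])

```text
time_s: 14.8
ee_pos: [0.6293, -0.3757, 0.1351]
eef_rot: [-3.141, -0.001, 1.805]
force: [0.6, 0.5, 1.4]
grip_width: 0.046
grip_force: 0.0
```

Run:
```python
from h import *
np.set_printoptions(precision=4,suppress=True)
o=ctrl.get_obs(); print(o['qpos'],o['ee_pos'],o['eef_rot'],o['force'],o['grip_width'])
```

```text
[-0.5883  0.7987  0.9892  0.0004  1.3543 -0.8223] [ 0.6293 -0.3757  0.1351] [-3.1414 -0.0007  1.8047] [0.5945 0.4811 1.4156] 0.04599433451977382
```

>>> apply_moves([
  [130,0,0,-2,0,0,0],
  [130,0,0,-1.4,0,0,0],
  [130,0,0,0,0,0,0],
  [255,0,0,0,0,0,0],
  [255,0,0,0,0,0,0],
  [255,0,0,0,0,0,0],
  [255,0,0,0,0,0,0],
  [255,0,0,0,0,0,0],
], grip_force=20)

```text
time_s: 15.6
ee_pos: [0.6298, -0.3756, 0.1014]
eef_rot: [3.14, 0.0, 1.805]
force: [3.4, 0.3, 2.6]
grip_width: 0.0137
grip_force: 20.0
```

>>> apply_moves([
  [255,0,0,0,0,0,0.14],
  [255,0,0,0,0,0,0.14],
  [255,0,0,0,0,0,0.14],
  [255,0,0,0,0,0,0.14],
  [255,0,0,0,0,0,0.14],
  [255,0,0,0,0,0,0.14],
  [255,0,0,0,0,0,0.14],
  [255,0,0,0,0,0,0.14],
  [255,0,0,0,0,0,0.14],
  [255,0,0,0,0,0,0.1],
])

```text
time_s: 16.6
ee_pos: [0.6291, -0.3765, 0.1014]
eef_rot: [-3.14, 0.0, -3.113]
force: [-0.3, -3.8, 0.9]
grip_width: 0.0141
grip_force: 20.0
```

Run:
```python
from h import *
np.set_printoptions(precision=4,suppress=True)
o=ctrl.get_obs(); print(o['qpos'],o['ee_pos'],o['eef_rot'],o['force'],o['moment'],o['grip_width'])
```

```text
[-0.5888  0.8281  1.018  -0.0013  1.2945 -2.1874] [ 0.6291 -0.3765  0.1014] [-3.14    0.0001 -3.1134] [-0.301  -3.7706  0.8879] [-0.9496  0.0502 -0.0429] 0.014093873099829863
```

>>> apply_moves([
  [255,0,0,0,0,0,0.03],
  [255,0,0,0,0,0,0],
  [255,0,0,0,0,0,0.03],
  [255,0,0,0,0,0,0],
])

```text
time_s: 17.0
ee_pos: [0.6292, -0.3765, 0.1014]
eef_rot: [-3.14, 0.0, -3.06]
force: [0.1, -4.9, 1.2]
grip_width: 0.0139
grip_force: 20.1
```

Run:
```python
from h import *
np.set_printoptions(precision=4,suppress=True)
o=ctrl.get_obs(); print(o['qpos'],o['eef_rot'],o['force'],o['moment'],o['grip_width'])
```

```text
[-0.5888  0.8282  1.018  -0.0012  1.2944 -2.2406] [-3.14    0.0002 -3.0603] [ 0.1246 -4.904   1.2455] [-1.0713 -0.0025 -0.2865] 0.013876459321609254
```

>>> apply_moves([
  [255,0,0,0,0,0,0.03],
  [255,0,0,0,0,0,0],
  [255,0,0,0,0,0,0.03],
  [255,0,0,0,0,0,0],
])

```text
time_s: 17.4
ee_pos: [0.629, -0.3765, 0.1014]
eef_rot: [-3.14, -0.0, -3.001]
force: [-1.5, -4.4, 2.0]
grip_width: 0.0147
grip_force: 21.2
```

Run:
```python
from h import *
np.set_printoptions(precision=4,suppress=True)
o=ctrl.get_obs(); print(o['qpos'],o['eef_rot'],o['force'],o['moment'],o['grip_width'])
```

```text
[-0.5889  0.828   1.0182 -0.0012  1.2947 -2.3003] [-3.1402 -0.0003 -3.0006] [-1.5145 -4.3673  2.0171] [-0.9822  0.2485 -0.4877] 0.014677622930863273
```

>>> apply_moves([
  [255,0,0,0,0,0,-0.05],
  [130,0,0,0,0,0,0],
  [130,0,0,0,0,0,0],
  [130,0,0,0,0,0,0],
  [130,0,0,2,0,0,0],
  [130,0,0,4,0,0,0],
  [130,0,0,5,0,0,0],
  [130,0,0,5,0,0,0],
  [130,0,0,0,0,0,0],
])

```text
time_s: 18.3
ee_pos: [0.6304, -0.3761, 0.2696]
eef_rot: [-3.134, 0.009, -3.048]
force: [-0.6, -0.2, -0.8]
grip_width: 0.046
grip_force: 0.0
```

```bash
cat > kin.py <<'E'
from h import *
from scipy.optimize import least_squares
D=[([1.2534,.3005,1.5216,-.0001,1.3207,-.0666],[.1364,.5326,.2299],[-3.1404,0,2.8908]),
([.0783,.3736,1.6417,0,1.1265,-1.4757],[.5367,.0788,.1412],[-3.1416,-.0001,3.1249]),
([-.4742,.4925,1.3074,.1722,1.4476,-2.1387],[.5713,-.2051,.2128],[2.9418,-.0009,-3.078]),
([-.5097,.5668,1.3235,.1733,1.3664,-2.1898],[.5729,-.2308,.1591],[2.9385,-.0009,-3.0773]),
([-.4377,.5243,1.4115,.0016,1.2093,-2.0733],[.5726,-.2272,.1448],[3.1386,-.0024,-3.0773]),
([-.4217,.417,1.2813,-.0002,1.4418,-2.0555],[.5723,-.2167,.266],[-3.1407,.0012,-3.0785]),
([-.5883,.7987,.9892,.0004,1.3543,-.8223],[.6293,-.3757,.1351],[-3.1414,-.0007,1.8047]),
([-.5888,.8281,1.018,-.0013,1.2945,-2.1874],[.6291,-.3765,.1014],[-3.14,.0001,-3.1134])]
Rz=lambda a:R.from_euler('z',a); Ry=lambda a:R.from_euler('y',a)
def fk(p,q,s4=1,s6=1):
    a1,d,h,L2,e,L3,L6,g,c6=p
    A=Rz(q[0]);B=A*Ry(q[1]);C=B*Ry(q[2]);W=C*Rz(s4*q[3])*Ry(q[4])
    x=A.apply([a1,d,h])+B.apply([0,0,L2])+C.apply([e,0,L3])+W.apply([0,g,L6])
    return x,W*Rz(s6*q[5]+c6)
def fit(s4,s6):
    def res(p):
        o=[]
        for q,x,r in D:
            X,T=fk(p,q,s4,s6); o+=list(X-x)+list(.3*(T.inv()*R.from_euler('xyz',r)).as_rotvec())
        o=o+list(1e-3*(p-p0))
        return np.array(o)
    best=None
    for c in (0,1.57,3.14,-1.57):
        p0=np.array([0,.03,.3,.4,0,.35,.25,0,c]); s=least_squares(res,p0)
        if best is None or s.cost<best.cost: best=s
    return best
if __name__=='__main__':
    np.set_printoptions(precision=4,suppress=True)
    for s4 in (1,-1):
        for s6 in (1,-1):
            s=fit(s4,s6); print(s4,s6,s.x,np.abs(s.fun).max(),s.cost)
E
python3 kin.py; python3 -c "
from h import *
o=ctrl.get_obs(); print(o['qpos'],o['ee_pos'],o['eef_rot'])"
```

```text
1 1 [-0.0001  0.0365  0.2213  0.4243  0.0409  0.4475  0.2458  0.      1.5708] 9.75228809515133e-05 2.2297921080591433e-08
1 -1 [-0.0001  0.0365  0.2213  0.4243  0.0409  0.4475  0.2458  0.      3.8162] 0.7179502269347384 0.5791555514534064
-1 1 [-0.0073  0.0355 -0.1291  0.4251  0.0403  0.4447 -0.1046  0.0071  1.5849] 0.08681706191114617 0.01217225688226816
-1 -1 [-0.0073  0.0355 -0.1291  0.4251  0.0403  0.4447 -0.1046  0.0071  3.8311] 0.7180623882268609 0.5882256543380636
[-5.87734028e-01  7.25866800e-01  8.05455462e-01 -1.92455534e-04
  1.59863206e+00 -2.25228542e+00] [ 0.63043726 -0.37612391  0.26964306] [-3.13411153  0.00891751 -3.04781071]
```

```bash
cat >> kin.py <<'E'
P=np.array([-.0001,.0365,.2213,.4243,.0409,.4475,.2458,0,1.5708])
LO=np.array([-3.03,-.79,.23,-1.04,0,-2.55]);HI=np.array([3.03,2.21,2.52,4.18,3.07,2.55])
def ik(x,T,seed=None):
    out=[]
    S=[seed] if seed is not None else [[np.arctan2(x[1],x[0]),.5,1.3,a,1.,b] for a in (0,.8,1.6,3.) for b in (-1.5,0,1.5)]
    for s in S:
        r=least_squares(lambda q:np.r_[fk(P,q)[0]-x,.3*(fk(P,q)[1].inv()*T).as_rotvec()],np.clip(s,LO+.02,HI-.02),bounds=(LO,HI))
        if r.cost<1e-8 and not any(np.abs(r.x-o).max()<.02 for o in out): out.append(r.x)
    return out
def Tool(t,y):  # tool z = t, tool y = y
    t=np.array(t)/np.linalg.norm(t); y=np.array(y)-np.dot(y,t)*t; y/=np.linalg.norm(y)
    return R.from_matrix(np.c_[np.cross(y,t),y,t])
def pick(c,delta,psi):  # c grasp point on the axis
    h=np.array([np.cos(psi),np.sin(psi),0]); t=np.sin(delta)*h-np.array([0,0,np.cos(delta)])
    return t,np.array([-h[1],h[0],0]),np.array(c)-.006*t
def place(c,delta,f):
    t=np.cos(delta)*np.array(f)-np.array([0,0,np.sin(delta)]); return t,np.cross(f,[0,0,1]),np.array(c)-.006*t
E
python3 - <<'E'
from kin import *
np.set_printoptions(precision=2,suppress=True)
tubes=[(.597,.224),(.560,.2975),(.507,.355),(.452,.414)]
a=.062;ux=np.array([np.cos(a),np.sin(a),0]);uy=np.array([-np.sin(a),np.cos(a),0]);dc=np.array([.5725,-.214,.11])
for dl in (45,55,65):
  d=np.radians(dl)
  for i in (0,3):
    t,y,x=pick([*tubes[i],.06],d,np.radians(37))
    for s in (1,-1):
      print(dl,'pick',i,s,*ik(x,Tool(t,s*y)))
  for k in (-.0795,.0795):
    for sf in (1,-1):
      t,y,x=place(dc+k*ux+[0,0,.037],d,sf*uy)
      for s in (1,-1):
        print(dl,'place',k,'foot',sf,'s',s,*ik(x,Tool(t,s*y)))
E
```

```text
45 pick 0 1
45 pick 0 -1 [ 0.17  0.48  1.92  1.54  0.33 -0.32]
45 pick 3 1 [0.7  0.43 2.01 3.54 0.09 1.21]
45 pick 3 -1 [ 0.7   0.43  2.01  3.54  0.09 -1.94]
45 place -0.0795 foot 1 s 1 [-0.72  0.65  1.38  0.53  1.71 -0.88]
45 place -0.0795 foot 1 s -1 [-0.72  0.65  1.38  0.53  1.71  2.27]
45 place -0.0795 foot -1 s 1
45 place -0.0795 foot -1 s -1 [-0.16  0.35  1.85 -0.96  1.    0.35]
45 place 0.0795 foot 1 s 1 [-0.58  0.94  0.88  0.62  1.81 -0.64]
45 place 0.0795 foot 1 s -1 [-0.58  0.94  0.88  0.62  1.81  2.5 ]
45 place 0.0795 foot -1 s 1
45 place 0.0795 foot -1 s -1 [-0.11  0.65  1.38 -0.87  1.14  0.23]
55 pick 0 1 [0.14 0.52 1.99 2.12 0.48 2.23]
55 pick 0 -1 [ 0.14  0.52  1.99  2.12  0.48 -0.91]
55 pick 3 1 [0.7  0.47 2.08 3.26 0.37 1.49]
55 pick 3 -1 [ 0.7   0.47  2.08  3.26  0.37 -1.65]
55 place -0.0795 foot 1 s 1 [-0.69  0.57  1.43  0.43  1.58 -0.84]
55 place -0.0795 foot 1 s -1 [-0.69  0.57  1.43  0.43  1.58  2.3 ]
55 place -0.0795 foot -1 s 1
55 place -0.0795 foot -1 s -1 [-0.23  0.31  1.82 -0.74  0.96  0.13]
55 place 0.0795 foot 1 s 1 [-0.54  0.86  0.94  0.5   1.7  -0.63]
55 place 0.0795 foot 1 s -1 [-0.54  0.86  0.94  0.5   1.7   2.51]
55 place 0.0795 foot -1 s 1
55 place 0.0795 foot -1 s -1 [-0.16  0.63  1.34 -0.67  1.12  0.07]
65 pick 0 1 [0.12 0.59 2.03 2.37 0.71 1.96]
65 pick 0 -1 [ 0.12  0.59  2.03  2.37  0.71 -1.18]
65 pick 3 1 [0.7  0.54 2.13 3.23 0.67 1.53]
65 pick 3 -1 [ 0.7   0.54  2.13  3.23  0.67 -1.61]
65 place -0.0795 foot 1 s 1 [-0.64  0.5   1.49  0.33  1.45 -0.79]
65 place -0.0795 foot 1 s -1 [-0.64  0.5   1.49  0.33  1.45  2.35]
65 place -0.0795 foot -1 s 1
65 place -0.0795 foot -1 s -1 [-0.3   0.3   1.77 -0.5   0.97 -0.1 ]
65 place 0.0795 foot 1 s 1 [-0.5   0.8   1.01  0.37  1.58 -0.6 ]
65 place 0.0795 foot 1 s -1 [-0.5   0.8   1.01  0.37  1.58  2.54]
65 place 0.0795 foot -1 s 1
65 place 0.0795 foot -1 s -1 [-0.21  0.62  1.3  -0.46  1.14 -0.1 ]
```

Run:
```python
from kin import *
np.set_printoptions(precision=2,suppress=True)
tubes=[(.597,.224),(.560,.2975),(.507,.355),(.452,.414)]
for dl in (50,60):
  d=np.radians(dl)
  for psi in (80,100,120):
   for i in (0,1,2,3):
    t,y,x=pick([*tubes[i],.06],d,np.radians(psi))
    for s in (1,-1):
      print(dl,psi,'pick',i,s,*ik(x,Tool(t,s*y)))
c=snap('top'); h=cv2.cvtColor(c['img'],cv2.COLOR_RGB2HSV)
m=cv2.inRange(h,(100,120,60),(125,255,255)); n,l,s,ce=cv2.connectedComponentsWithStats(m)
print([(ce[i],s[i,4]) for i in range(1,n) if s[i,4]>30])
for p in [(192,171),(201,190)]: print(onz(c,p,.17),onz(c,p,.0),onz(c,p,.12))
```

```text
50 80 pick 0 1
50 80 pick 0 -1 [-0.    0.67  1.65  1.1   1.01 -0.54]
50 80 pick 1 1
50 80 pick 1 -1 [ 0.13  0.62  1.73  1.19  0.91 -0.54]
50 80 pick 2 1
50 80 pick 2 -1 [ 0.26  0.57  1.83  1.3   0.81 -0.56]
50 80 pick 3 1
50 80 pick 3 -1 [ 0.41  0.53  1.91  1.42  0.7  -0.57]
50 100 pick 0 1 [-0.    0.78  1.44  0.9   1.29  2.53]
50 100 pick 0 -1 [-0.    0.78  1.44  0.9   1.29 -0.61]
50 100 pick 1 1
50 100 pick 1 -1 [ 0.12  0.73  1.53  0.97  1.19 -0.59]
50 100 pick 2 1
50 100 pick 2 -1 [ 0.23  0.67  1.65  1.05  1.08 -0.59]
50 100 pick 3 1
50 100 pick 3 -1 [ 0.36  0.62  1.74  1.13  0.98 -0.58]
50 120 pick 0 1 [0.03 0.9  1.21 0.74 1.55 2.43]
50 120 pick 0 -1 [ 0.03  0.9   1.21  0.74  1.55 -0.71]
50 120 pick 1 1 [0.14 0.85 1.31 0.8  1.45 2.46]
50 120 pick 1 -1 [ 0.14  0.85  1.31  0.8   1.45 -0.68]
50 120 pick 2 1 [0.24 0.78 1.44 0.85 1.35 2.48]
50 120 pick 2 -1 [ 0.24  0.78  1.44  0.85  1.35 -0.66]
50 120 pick 3 1 [0.36 0.73 1.54 0.92 1.25 2.5 ]
50 120 pick 3 -1 [ 0.36  0.73  1.54  0.92  1.25 -0.64]
60 80 pick 0 1 [-0.05  0.72  1.66  1.27  1.12  2.43]
60 80 pick 0 -1 [-0.05  0.72  1.66  1
[... 599 characters left out ...]
0.19  0.73  1.65  1.2   1.19 -0.73]
60 100 pick 3 1 [0.32 0.68 1.75 1.31 1.09 2.39]
60 100 pick 3 -1 [ 0.32  0.68  1.75  1.31  1.09 -0.76]
60 120 pick 0 1 [-0.    0.97  1.17  0.85  1.67  2.39]
60 120 pick 0 -1 [-0.    0.97  1.17  0.85  1.67 -0.75]
60 120 pick 1 1 [0.11 0.92 1.27 0.91 1.56 2.41]
60 120 pick 1 -1 [ 0.11  0.92  1.27  0.91  1.56 -0.73]
60 120 pick 2 1 [0.21 0.85 1.41 0.98 1.46 2.4 ]
60 120 pick 2 -1 [ 0.21  0.85  1.41  0.98  1.46 -0.74]
60 120 pick 3 1 [0.32 0.79 1.52 1.05 1.36 2.4 ]
60 120 pick 3 -1 [ 0.32  0.79  1.52  1.05  1.36 -0.74]
[(array([192.34, 169.9 ]), np.int32(89))]
[0.74 0.23 0.17] [0.78 0.27 0.  ] [0.75 0.24 0.12]
[0.7  0.21 0.17] [0.73 0.25 0.  ] [0.71 0.22 0.12]
```

>>> apply_moves([
  [90,-0.2,4.3,0,0,0,-0.145],
  [90,-0.2,4.3,0,0,0,-0.145],
  [90,-0.2,4.3,0,0,0,-0.145],
  [90,-0.2,4.3,0,0,0,-0.145],
  [90,-0.2,4.3,0,0,0,-0.145],
  [90,-0.2,4.3,0,0,0,-0.145],
  [90,-0.2,4.3,0,0,0,-0.145],
  [90,-0.2,4.3,0,0,0,-0.145],
  [90,-0.2,4.3,0,0,0,-0.145],
  [90,-0.2,4.3,0,0,0,-0.145],
])

```text
time_s: 19.35
ee_pos: [0.6084, 0.0562, 0.2592]
eef_rot: [-3.139, -0.001, 1.779]
force: [1.5, -0.4, -0.2]
grip_width: 0.0607
grip_force: 0.0
```

>>> apply_moves([
  [90,-0.2,2,0,0,0,-0.145],
  [90,0,0,0,0.1307,0.008,0],
  [90,0,0,0,0.1307,0.008,0],
  [90,0,0,0,0.1307,0.008,0],
  [90,0,0,0,0.1307,0.008,0],
  [90,0,0,0,0.1307,0.008,0],
  [90,0,0,0,0.1307,0.008,0],
  [90,0,0,0,0.1307,0.008,0],
  [90,0,0,0,0.1307,0.008,0],
  [90,0,0,0,0,0,0],
])

```text
time_s: 20.35
ee_pos: [0.6065, 0.0734, 0.257]
eef_rot: [-3.141, -1.052, 1.633]
force: [0.0, 0.3, -1.0]
grip_width: 0.0609
grip_force: 0.0
```

```bash
cat > tubes.py <<'E'
from kin import *
np.set_printoptions(precision=4,suppress=True)
a=.062;ux=np.array([np.cos(a),np.sin(a),0]);uy=np.array([-np.sin(a),np.cos(a),0]);dc=np.array([.5725,-.214,.11])
def caps(c,A):
    h=cv2.cvtColor(c['img'],cv2.COLOR_RGB2HSV); red=((h[...,0]<8)|(h[...,0]>172))&(h[...,1]>150)&(h[...,2]>60)
    n,l,s,ce=cv2.connectedComponentsWithStats(red.astype(np.uint8)); return [ce[i] for i in range(1,n) if s[i,4]>A]
def measure():
    top,sc=snap('top'),snap('scene')
    S=caps(sc,60)
    for p in caps(top,60):
        o1,d1=ray(top,p); best=None
        for q in S:
            o2,d2=ray(sc,q); M=np.c_[d1,-d2]; k,*_=np.linalg.lstsq(M,o2-o1,rcond=None); A,B=o1+d1*k[0],o2+d2*k[1]
            g=np.linalg.norm(A-B)
            if best is None or g<best[0]: best=(g,(A+B)/2)
        w=onz(top,p,.1105)
        if w[1]>0.1 : print('cap top',w[:2],'tri',best[1],'gap',best[0])
def state():
    o=ctrl.get_obs(); print('q',o['qpos'],'x',o['ee_pos'],'F',o['force'],'w',o['grip_width']); 
    T=R.from_euler('xyz',o['eef_rot']).as_matrix(); print('t',T[:,2],'y',T[:,1]); return o
if __name__=='__main__': state(); measure()
E
python3 tubes.py
```

```text
q [-0.279   0.5761  1.3604  0.965   1.6656 -0.4864] x [0.6065 0.0734 0.257 ] F [ 0.0233  0.2603 -1.0328] w 0.06088877887498043
t [-0.0545  0.8669 -0.4955] y [ 0.998   0.0625 -0.0004]
cap top [0.5975 0.2245] tri [0.5973 0.2239 0.1125] gap 0.0003477743934417504
cap top [0.5602 0.2982] tri [0.5603 0.297  0.1126] gap 0.0012201848458415323
cap top [0.5072 0.3554] tri [0.5074 0.3543 0.1121] gap 0.0012105982708327664
cap top [0.4521 0.4151] tri [0.4523 0.4139 0.1122] gap 0.001143866744872829
```

>>> apply_moves([
  [90,-0.1,1.53,-3.07,0,0,0],
  [90,-0.1,1.53,-3.07,0,0,0],
  [90,-0.1,1.53,-3.07,0,0,0],
  [90,-0.1,1.53,-3.07,0,0,0],
  [90,-0.1,1.53,-3.07,0,0,0],
  [90,0,0,0,0,0,0],
])

```text
time_s: 21.05
ee_pos: [0.6004, 0.1531, 0.1045]
eef_rot: [3.137, -1.046, 1.643]
force: [-1.2, -1.0, -0.3]
grip_width: 0.0607
grip_force: 0.0
```

>>> apply_moves([
  [90,-0.1,1.73,-1.0,0,0,0],
  [90,-0.1,1.73,-1.0,0,0,0],
  [90,-0.1,1.73,-1.0,0,0,0],
  [90,-0.1,1.72,-1.0,0,0,0],
  [90,0,0,0,0,0,0],
  [90,0,0,0,0,0,0],
])

```text
time_s: 21.65
ee_pos: [0.5981, 0.2205, 0.0673]
eef_rot: [3.128, -1.048, 1.648]
force: [-0.3, -0.6, -0.3]
grip_width: 0.0613
grip_force: 0.0
```

Run:
```python
from tubes import *
state(); c=snap('wrist'); save(c,'w6.png')
```

```text
q [-0.0467  0.796   1.502   1.1026  1.3062 -0.7005] x [0.5981 0.2205 0.0673] F [-0.2501 -0.5898 -0.3472] w 0.0613097936559137
t [-0.0538  0.8648 -0.4992] y [0.9978 0.0659 0.0066]
```

View pics/w6.png

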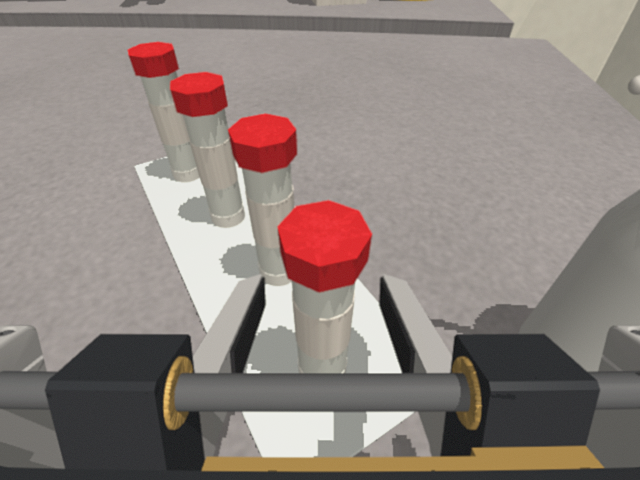

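The wrist view shows the first tube centred between the open fingers (tube x~325, fingers at 265 and 385), with the other three behind it. I'll close on it and lift.

>>> apply_moves([
  [90,0,0,-0.35,0,0,0],
  [90,0,0,0,0,0,0],
  [255,0,0,0,0,0,0],
  [255,0,0,0,0,0,0],
  [255,0,0,0,0,0,0],
  [255,0,0,0,0,0,0],
  [255,0,0,0,0,0,0],
  [255,0,0,0,0,0,0],
], grip_force=30)

```text
time_s: 22.5
ee_pos: [0.5982, 0.22, 0.0639]
eef_rot: [3.128, -1.048, 1.648]
force: [0.6, -0.3, 0.2]
grip_width: 0.0271
grip_force: 30.0
```

>>> apply_moves([
  [255,0,0,1,0,0,0],
  [255,0,-1,3,0,0,0],
  [255,0,-1,4,0,0,0],
  [255,0,-1,4,0,0,0],
  [255,0,-1,4,0,0,0],
  [255,0,-1,3,0,0,0],
  [255,0,0,0,0,0,0],
])

```text
time_s: 23.2
ee_pos: [0.5991, 0.169, 0.259]
eef_rot: [3.113, -1.047, 1.659]
force: [0.7, -0.4, -0.4]
grip_width: 0.0276
grip_force: 30.0
```

Run:
```python
from tubes import *
o=state()
d=np.radians(60)
print('place tray center est; q path')
q=o['qpos']; T0=R.from_euler('xyz',o['eef_rot']); x0=np.array(o['ee_pos'])
for k in (-.0795,-.0265,.0265,.0795):
    t,y,x=place(dc+k*ux+[0,0,.037],d,-uy); T1=Tool(t,-y); print(k,x,ik(x,T1,[-.3,.5,1.5,-.5,1,-.1]), (T1*T0.inv()).as_rotvec())
```

```text
q [-0.1307  0.5241  1.4331  1.0188  1.5309 -0.4418] x [0.5991 0.169  0.259 ] F [ 0.6745 -0.4226 -0.4269] w 0.027635524661529787
t [-0.0483  0.8645 -0.5003] y [0.9979 0.064  0.0142]
place tray center est; q path
-0.0795 [ 0.493  -0.2159  0.1522] [array([-0.2638,  0.3045,  1.795 , -0.6175,  0.9582,  0.0157])] [-1.5679 -0.0877 -0.0128]
-0.0265 [ 0.5459 -0.2126  0.1522] [array([-0.2326,  0.408 ,  1.6502, -0.6014,  1.0077,  0.0142])] [-1.5679 -0.0877 -0.0128]
0.0265 [ 0.5988 -0.2094  0.1522] [array([-0.2068,  0.5125,  1.4942, -0.5842,  1.0633,  0.003 ])] [-1.5679 -0.0877 -0.0128]
0.0795 [ 0.6517 -0.2061  0.1522] [array([-0.185 ,  0.6207,  1.3236, -0.5668,  1.1265, -0.0163])] [-1.5679 -0.0877 -0.0128]
```

>>> apply_moves([
  [255,0.44,-3.1,0,-0.1307,-0.0073,-0.001],
  [255,0.44,-3.1,0,-0.1307,-0.0073,-0.001],
  [255,0.44,-3.1,0,-0.1307,-0.0073,-0.001],
  [255,0.44,-3.1,0,-0.1307,-0.0073,-0.001],
  [255,0.44,-3.1,0,-0.1307,-0.0073,-0.001],
  [255,0.44,-3.1,0,-0.1307,-0.0073,-0.001],
  [255,0.44,-3.1,0,-0.1307,-0.0073,-0.001],
  [255,0.44,-3.1,0,-0.1307,-0.0073,-0.001],
  [255,0.44,-3.1,0,-0.1307,-0.0073,-0.001],
  [255,0.44,-3.1,0,-0.1307,-0.0073,-0.001],
])

```text
time_s: 24.2
ee_pos: [0.6424, -0.1409, 0.2541]
eef_rot: [-3.14, 0.266, 1.629]
force: [0.2, 0.4, -1.4]
grip_width: 0.0276
grip_force: 30.0
```

>>> apply_moves([
  [255,0.44,-3.1,0,-0.1307,-0.0073,-0.001],
  [255,0.44,-3.1,0,-0.1307,-0.0073,-0.001],
  [255,0,0,-2,0,0,0],
  [255,0,0,0,0,0,0],
  [255,0,0,0,0,0,0],
  [255,0,0,0,0,0,0],
])

```text
time_s: 24.8
ee_pos: [0.6512, -0.2019, 0.235]
eef_rot: [-3.141, 0.523, 1.626]
force: [-0.8, -0.6, -0.4]
grip_width: 0.0275
grip_force: 30.0
```

```bash
cat > rel.py <<'E'
from tubes import *
def rel(k,tc=(.5725,-.2155,.11),up=0):
    o=state(); tc=np.array(tc); t,y,x=place(tc+k*ux+[0,0,.037+up],np.radians(60),-uy); T1=Tool(t,-y)
    print('delta cm',100*(x-o['ee_pos']),'rot',(T1*R.from_euler('xyz',o['eef_rot']).inv()).as_rotvec())
E
python3 - <<'E'
from rel import *
rel(.0795); c=snap('wrist'); save(c,'w7.png')
E
```

```text
q [-0.179   0.5455  1.2417 -0.534   1.2673 -0.0937] x [ 0.6512 -0.2019  0.235 ] F [-0.8392 -0.6289 -0.4305] w 0.02750889056438962
t [ 0.0272 -0.4985 -0.8665] y [ 0.9985  0.0551 -0.0004]
delta cm [ 0.0438 -0.5727 -8.2756] rot [-0.0008 -0.0004  0.0069]
```

View pics/w7.png

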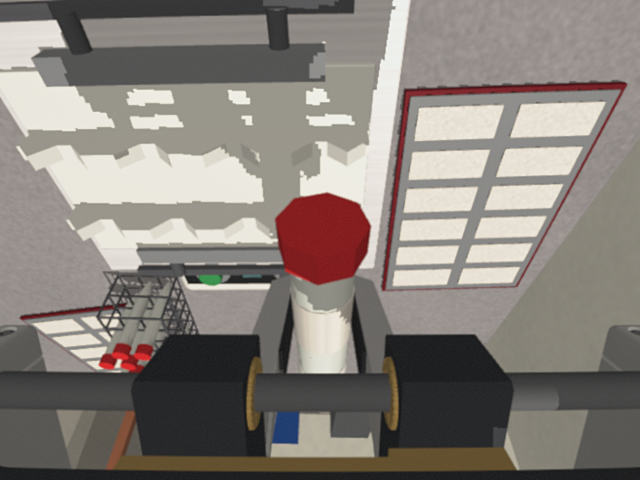

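The wrist view shows the tube held horizontally with its cap towards the camera, the tray's ribs and notches below (upper rib near row 155) and both lips over the board. I'll lower it.

>>> apply_moves([
  [255,0,-0.3,-2,0,0,0.007],
  [255,0,-0.27,-2,0,0,0],
  [255,0,0,-2,0,0,0],
  [255,0,0,-1.5,0,0,0],
  [255,0,0,0,0,0,0],
  [255,0,0,-0.3,0,0,0],
  [255,0,0,0,0,0,0],
])

```text
time_s: 25.55
ee_pos: [0.6513, -0.2077, 0.1568]
eef_rot: [-3.141, 0.523, 1.633]
force: [-0.4, -0.8, -0.6]
grip_width: 0.0273
grip_force: 30.0
```

>>> apply_moves([
  [255,0,0,-0.2,0,0,0],
  [255,0,0,0,0,0,0],
  [255,0,0,0,0,0,0],
])

```text
time_s: 25.85
ee_pos: [0.6511, -0.2077, 0.1541]
eef_rot: [-3.14, 0.523, 1.633]
force: [0.9, -0.3, -0.4]
grip_width: 0.0272
grip_force: 30.0
```

>>> apply_moves([
  [255,0,0,-0.15,0,0,0],
  [255,0,0,0,0,0,0],
  [255,0,0,0,0,0,0],
])

```text
time_s: 26.15
ee_pos: [0.651, -0.2077, 0.1523]
eef_rot: [-3.14, 0.523, 1.634]
force: [-0.3, 0.1, -0.6]
grip_width: 0.0274
grip_force: 30.0
```

```bash
python3 -c "
from rel import *
rel(.0795)"
```

```text
q [-0.1881  0.6203  1.3238 -0.5658  1.1267 -0.0203] x [ 0.651  -0.2077  0.1523] F [-0.3474  0.1393 -0.5517] w 0.027357835862386937
t [ 0.0295 -0.4984 -0.8664] y [ 0.9981  0.0619 -0.0017]
delta cm [ 0.0674  0.013  -0.0085] rot [-0.0007 -0.0017  0.0001]
```

Nominal height is reached; I'll continue down to contact.

>>> apply_moves([
  [255,0.07,0,-0.1,0,0,0],
  [255,0,0,0,0,0,0],
  [255,0,0,0,0,0,0],
])

```text
time_s: 26.45
ee_pos: [0.6514, -0.2078, 0.1519]
eef_rot: [-3.139, 0.523, 1.633]
force: [-6.1, 2.0, 5.4]
grip_width: 0.0273
grip_force: 30.0
```

>>> apply_moves([
  [255,0,0,-0.1,0,0,0],
  [255,0,0,0,0,0,0],
  [255,0,0,0,0,0,0],
])

```text
time_s: 26.75
ee_pos: [0.6515, -0.2078, 0.1518]
eef_rot: [-3.14, 0.524, 1.633]
force: [-10.1, 3.0, 11.6]
grip_width: 0.0273
grip_force: 30.0
```

>>> apply_moves([
  [255,0,0,-0.1,0,0,0],
  [255,0,0,0,0,0,0],
  [255,0,0,0,0,0,0],
])

```text
time_s: 27.05
ee_pos: [0.6515, -0.2079, 0.1517]
eef_rot: [-3.14, 0.524, 1.632]
force: [-14.2, 6.4, 17.8]
grip_width: 0.0278
grip_force: 30.0
```

>>> apply_moves([
  [255,-0.1,0,0.2,0,0,0],
  [255,0,0,0,0,0,0],
])

```text
time_s: 27.25
ee_pos: [0.6508, -0.2077, 0.1516]
eef_rot: [-3.14, 0.523, 1.633]
force: [0.1, 0.4, -0.7]
grip_width: 0.0273
grip_force: 30.0
```

>>> apply_moves([
  [146,0,0,0,0,0,0],
  [146,0,0,0,0,0,0],
  [146,0,0,0,0,0,0],
  [146,0,0,0,0,0,0],
  [146,0,0.5,0.87,0,0,0],
  [146,0,1,1.73,0,0,0],
  [146,0,1.5,2.6,0,0,0],
  [146,0,1.5,2.6,0,0,0],
  [146,0,0,2,0,0,0],
  [146,0,0,0,0,0,0],
])

```text
time_s: 28.25
ee_pos: [0.6515, -0.1621, 0.2533]
eef_rot: [3.137, 0.524, 1.631]
force: [0.4, -0.2, -0.1]
grip_width: 0.04
grip_force: 0.0
```

Run:
```python
from tubes import *
state(); measure(); c=snap('wrist'); save(c,'w8.png')
```

```text
q [-0.1182  0.5207  1.2367 -0.5328  1.3156 -0.0605] x [ 0.6515 -0.1621  0.2533] F [ 0.4176 -0.2467 -0.1334] w 0.040000003401126256
t [ 0.0347 -0.4991 -0.8659] y [0.998  0.0628 0.0039]
cap top [0.5601 0.2982] tri [0.5603 0.297  0.1126] gap 0.0013794544526536674
cap top [0.5073 0.3554] tri [0.5075 0.3542 0.1121] gap 0.0012584779671447547
cap top [0.4521 0.4151] tri [0.4523 0.4138 0.1124] gap 0.0011343769741072455
```

View pics/w8.png

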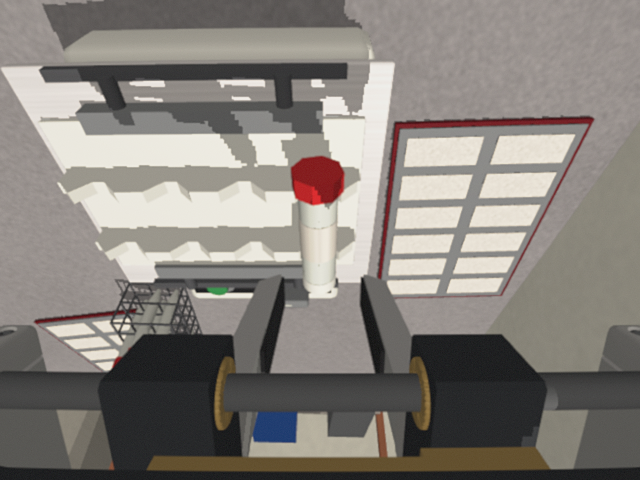

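The wrist view shows the first tube lying in the far notch pair across both ribs (cap at (318,180), foot at (320,285)). I'll go for the second tube.

>>> apply_moves([
  [90,-0.7,2.93,0,0.1307,0.0081,0],
  [90,-0.7,2.93,0,0.1307,0.0081,0],
  [90,-0.7,2.93,0,0.1307,0.0081,0],
  [90,-0.7,2.93,0,0.1307,0.0081,0],
  [90,-0.7,2.93,0,0.1307,0.0081,0],
  [90,-0.7,2.93,0,0.1307,0.0081,0],
  [90,-0.7,2.93,0,0.1307,0.0081,0],
  [90,-0.7,2.93,0,0.1307,0.0081,0],
  [90,-0.7,2.93,0,0.1307,0.0081,0],
  [90,-0.7,2.93,0,0.1307,0.0081,0],
])

```text
time_s: 29.4
ee_pos: [0.5803, 0.1309, 0.2486]
eef_rot: [-3.139, -0.792, 1.63]
force: [0.9, 0.6, -0.0]
grip_width: 0.0606
grip_force: 0.0
```

>>> apply_moves([
  [90,-0.7,2.93,0,0.1307,0.0081,0],
  [90,-0.7,2.93,0,0.1307,0.0081,0],
  [90,0,0,-3,0,0,0],
  [90,0,0,-3,0,0,0],
  [90,0,0,-3,0,0,0],
  [90,0,0,0,0,0,0],
  [90,0,0,0,0,0,0],
])

```text
time_s: 30.1
ee_pos: [0.5666, 0.1888, 0.1593]
eef_rot: [-3.138, -1.049, 1.631]
force: [-0.1, 0.1, 0.7]
grip_width: 0.0609
grip_force: 0.0
```

```bash
cat >> rel.py <<'E'
def relp(x,y,back=0,z=.0605):
    o=state(); t,yy,X=pick([x,y,z],np.radians(60),a+np.pi/2); X=X-back*t
    print('delta cm',100*(X-o['ee_pos']),'rot',(Tool(t,-yy)*R.from_euler('xyz',o['eef_rot']).inv()).as_rotvec(),'t',t)
E
python3 -c "
from rel import *
relp(.5603,.2972,.08)"
```

```text
q [-0.104   0.5936  1.5908  1.0494  1.4015 -0.6111] x [0.5666 0.1888 0.1593] F [-0.0789  0.1359  0.6568] w 0.060893649285047875
t [-0.0554  0.8651 -0.4985] y [ 0.998   0.0629 -0.0018]
delta cm [-0.1735  3.4109 -5.58  ] rot [-0.0017 -0.0019 -0.0009] t [-0.0537  0.8644 -0.5   ]
```

>>> apply_moves([
  [90,-0.09,1.7,-2.8,0,0,0],
  [90,-0.09,1.7,-2.8,0,0,0],
  [90,0,0,0,0,0,0],
  [90,-0.1,1.73,-1.0,0,0,0],
  [90,-0.1,1.73,-1.0,0,0,0],
  [90,-0.1,1.73,-1.0,0,0,0],
  [90,-0.1,1.72,-1.0,0,0,0],
  [90,0,0,0,0,0,0],
  [90,0,0,0,0,0,0],
])

```text
time_s: 31.0
ee_pos: [0.5608, 0.2925, 0.0635]
eef_rot: [3.141, -1.049, 1.635]
force: [-0.2, -0.5, -0.4]
grip_width: 0.0607
grip_force: 0.0
```

```bash
python3 -c "
from rel import *
relp(.5603,.2972,0)"
```

```text
q [ 0.0753  0.7538  1.5995  1.1901  1.2043 -0.7083] x [0.5608 0.2925 0.0635] F [-0.2411 -0.492  -0.3574] w 0.060674757020311734
t [-0.0557  0.865  -0.4987] y [0.9979 0.0643 0.0001]
delta cm [-0.0161 -0.05    0.0015] rot [-0.0015  0.     -0.0023] t [-0.0537  0.8644 -0.5   ]
```

>>> apply_moves([
  [255,0,0,0,0,0,0],
  [255,0,0,0,0,0,0],
  [255,0,0,0,0,0,0],
  [255,0,0,0,0,0,0],
  [255,0,0,0,0,0,0],
  [255,0,0,0,0,0,0],
], grip_force=30)

```text
time_s: 31.6
ee_pos: [0.561, 0.2919, 0.0635]
eef_rot: [3.141, -1.049, 1.635]
force: [0.7, 0.2, 0.7]
grip_width: 0.0274
grip_force: 30.0
```

>>> apply_moves([
  [255,0,0,1,0,0,0],
  [255,0,-1,3,0,0,0],
  [255,0,-1,4,0,0,0],
  [255,0,-1,4,0,0,0],
  [255,0,-1,4,0,0,0],
  [255,0,-1,3,0,0,0],
  [255,0,0,0,0,0,0],
])

```text
time_s: 32.3
ee_pos: [0.5618, 0.2411, 0.2584]
eef_rot: [3.127, -1.048, 1.646]
force: [0.1, 0.4, -0.5]
grip_width: 0.0275
grip_force: 30.0
```

>>> apply_moves([
  [255,0.31,-3.74,0,-0.1307,-0.0081,0],
  [255,0.31,-3.74,0,-0.1307,-0.0081,0],
  [255,0.31,-3.74,0,-0.1307,-0.0081,0],
  [255,0.31,-3.74,0,-0.1307,-0.0081,0],
  [255,0.31,-3.74,0,-0.1307,-0.0081,0],
  [255,0.31,-3.74,0,-0.1307,-0.0081,0],
  [255,0.31,-3.74,0,-0.1307,-0.0081,0],
  [255,0.31,-3.74,0,-0.1307,-0.0081,0],
  [255,0.31,-3.74,0,-0.1307,-0.0081,0],
  [255,0.31,-3.74,0,-0.1307,-0.0081,0],
])

```text
time_s: 33.3
ee_pos: [0.592, -0.1332, 0.2536]
eef_rot: [-3.14, 0.266, 1.634]
force: [0.1, -1.1, -0.2]
grip_width: 0.0274
grip_force: 30.0
```

>>> apply_moves([
  [255,0.31,-3.74,0,-0.1307,-0.0081,0],
  [255,0.31,-3.74,0,-0.1307,-0.0081,0],
  [255,0,0,-2,0,0,0],
  [255,0,0,0,0,0,0],
  [255,0,0,0,0,0,0],
])

```text
time_s: 33.8
ee_pos: [0.598, -0.2064, 0.2334]
eef_rot: [-3.139, 0.522, 1.634]
force: [-0.3, -0.1, 0.3]
grip_width: 0.0274
grip_force: 30.0
```

```bash
python3 -c "
from rel import *
rel(.0255)"
```

```text
q [-0.2028  0.4282  1.4174 -0.5424  1.2035 -0.0905] x [ 0.598  -0.2064  0.2334] F [-0.2945 -0.0877  0.3474] w 0.02736415709860926
t [ 0.0291 -0.4978 -0.8668] y [ 0.9981  0.0622 -0.0023]
delta cm [-0.0282 -0.4495 -8.119 ] rot [-0.0014 -0.0024 -0.0003]
```

>>> apply_moves([
  [255,0,-0.25,-2,0,0,0],
  [255,-0.02,-0.2,-2,0,0,0],
  [255,0,0,-2,0,0,0],
  [255,0,0,-1.5,0,0,0],
  [255,0,0,0,0,0,0],
  [255,0,0,-0.5,0,0,0],
  [255,0,0,0,0,0,0],
])

```text
time_s: 34.5
ee_pos: [0.5981, -0.2113, 0.1539]
eef_rot: [-3.141, 0.523, 1.633]
force: [-0.1, -0.1, 0.1]
grip_width: 0.0274
grip_force: 30.0
```

>>> apply_moves([
  [255,0,0,-0.1,0,0,0],
  [255,0,0,0,0,0,0],
  [255,0,0,0,0,0,0],
])

```text
time_s: 34.8
ee_pos: [0.5981, -0.2114, 0.153]
eef_rot: [-3.141, 0.523, 1.633]
force: [-1.1, 0.1, 2.2]
grip_width: 0.0274
grip_force: 30.0
```

>>> apply_moves([
  [255,0,0,-0.1,0,0,0],
  [255,0,0,0,0,0,0],
  [255,0,0,0,0,0,0],
])

```text
time_s: 35.1
ee_pos: [0.5981, -0.2114, 0.1528]
eef_rot: [-3.141, 0.524, 1.633]
force: [-5.1, 3.6, 9.8]
grip_width: 0.0274
grip_force: 30.0
```

>>> apply_moves([
  [255,-0.05,0,0.1,0,0,0],
  [146,0,0,0,0,0,0],
  [146,0,0,0,0,0,0],
  [146,0,0,0,0,0,0],
  [146,0,0,0,0,0,0],
  [146,0,0.5,0.87,0,0,0],
  [146,0,1,1.73,0,0,0],
  [146,0,1.5,2.6,0,0,0],
  [146,0,1.5,2.6,0,0,0],
  [146,0,0,2,0,0,0],
])

```text
time_s: 36.1
ee_pos: [0.5977, -0.1645, 0.2528]
eef_rot: [3.141, 0.523, 1.634]
force: [0.3, 0.4, 0.2]
grip_width: 0.0401
grip_force: 0.0
```

>>> apply_moves([
  [90,-0.7,3.43,0,0.1307,0.0081,0],
  [90,-0.7,3.43,0,0.1307,0.0081,0],
  [90,-0.7,3.43,0,0.1307,0.0081,0],
  [90,-0.7,3.43,0,0.1307,0.0081,0],
  [90,-0.7,3.43,0,0.1307,0.0081,0],
  [90,-0.7,3.43,0,0.1307,0.0081,0],
  [90,-0.7,3.43,0,0.1307,0.0081,0],
  [90,-0.7,3.43,0,0.1307,0.0081,0],
  [90,-0.7,3.43,0,0.1307,0.0081,0],
  [90,-0.7,3.43,0,0.1307,0.0081,0],
])

```text
time_s: 37.1
ee_pos: [0.5272, 0.1781, 0.2517]
eef_rot: [3.139, -0.792, 1.636]
force: [-0.2, 1.1, -0.0]
grip_width: 0.0608
grip_force: 0.0
```

>>> apply_moves([
  [90,-0.7,3.43,0,0.1307,0.0081,0],
  [90,-0.7,3.43,0,0.1307,0.0081,0],
  [90,0,0,-3,0,0,0],
  [90,0,0,-3,0,0,0],
  [90,0,0,-3,0,0,0],
  [90,0,0,0,0,0,0],
  [90,0,0,0,0,0,0],
])

```text
time_s: 37.8
ee_pos: [0.5136, 0.2455, 0.1615]
eef_rot: [3.141, -1.049, 1.636]
force: [0.4, -0.5, 0.7]
grip_width: 0.0609
grip_force: 0.0
```

Run:
```python
from rel import *
measure(); relp(.5074,.3545,.08)
```

```text
cap top [0.5074 0.3554] tri [0.5076 0.3542 0.1122] gap 0.001264074697038655
cap top [0.4521 0.4151] tri [0.4523 0.4138 0.1125] gap 0.001031394582260393
q [-0.007   0.4948  1.7454  1.1111  1.3053 -0.6286] x [0.514  0.2454 0.1623] F [-0.2349 -0.2371 -0.421 ] w 0.06093700601998114
t [-0.0538  0.8652 -0.4986] y [0.998  0.0637 0.0028]
delta cm [-0.1984  3.4756 -5.8793] rot [-0.0018  0.0027 -0.0017] t [-0.0537  0.8644 -0.5   ]
```

>>> apply_moves([
  [90,-0.1,1.74,-2.94,0,0,0],
  [90,-0.1,1.74,-2.94,0,0,0],
  [90,0,0,0,0,0,0],
  [90,-0.1,1.73,-1.0,0,0,0],
  [90,-0.1,1.73,-1.0,0,0,0],
  [90,-0.1,1.73,-1.0,0,0,0],
  [90,-0.1,1.72,-1.0,0,0,0],
  [90,0,0,0,0,0,0],
  [90,0,0,0,0,0,0],
])

```text
time_s: 38.8
ee_pos: [0.508, 0.3489, 0.0633]
eef_rot: [3.138, -1.049, 1.638]
force: [0.3, -0.3, 0.5]
grip_width: 0.0612
grip_force: 0.0
```

```bash
python3 -c "
from rel import *
relp(.5074,.3545,0)"
```

```text
q [ 0.1877  0.6934  1.7221  1.2881  1.1104 -0.7469] x [0.508  0.3489 0.0633] F [ 0.3242 -0.28    0.4939] w 0.06124209209895588
t [-0.0543  0.8654 -0.4982] y [0.998  0.0638 0.002 ]
delta cm [-0.0328  0.0459  0.0199] rot [-0.0022  0.0018 -0.0018] t [-0.0537  0.8644 -0.5   ]
```

>>> apply_moves([
  [255,0,0.05,0,0,0,0],
  [255,0,0,0,0,0,0],
  [255,0,0,0,0,0,0],
  [255,0,0,0,0,0,0],
  [255,0,0,0,0,0,0],
  [255,0,0,0,0,0,0],
], grip_force=30)

```text
time_s: 39.4
ee_pos: [0.5075, 0.3496, 0.0616]
eef_rot: [3.141, -1.049, 1.634]
force: [0.0, -0.6, 0.7]
grip_width: 0.0274
grip_force: 29.9
```

>>> apply_moves([
  [255,0,0,1,0,0,0],
  [255,0,-1,3,0,0,0],
  [255,0,-1,4,0,0,0],
  [255,0,-1,4,0,0,0],
  [255,0,-1,4,0,0,0],
  [255,0,-1,3,0,0,0],
  [255,0,0,0,0,0,0],
])

```text
time_s: 40.1
ee_pos: [0.5083, 0.299, 0.2563]
eef_rot: [3.127, -1.049, 1.646]
force: [-0.2, 0.6, -0.6]
grip_width: 0.0272
grip_force: 29.9
```

>>> apply_moves([
  [255,0.3,-4.22,0,-0.1307,-0.0081,0],
  [255,0.3,-4.22,0,-0.1307,-0.0081,0],
  [255,0.3,-4.22,0,-0.1307,-0.0081,0],
  [255,0.3,-4.22,0,-0.1307,-0.0081,0],
  [255,0.3,-4.22,0,-0.1307,-0.0081,0],
  [255,0.3,-4.22,0,-0.1307,-0.0081,0],
  [255,0.3,-4.22,0,-0.1307,-0.0081,0],
  [255,0.3,-4.22,0,-0.1307,-0.0081,0],
  [255,0.3,-4.22,0,-0.1307,-0.0081,0],
  [255,0.3,-4.22,0,-0.1307,-0.0081,0],
])

```text
time_s: 41.1
ee_pos: [0.5374, -0.1237, 0.2515]
eef_rot: [-3.14, 0.266, 1.635]
force: [-0.1, -1.3, -1.0]
grip_width: 0.0273
grip_force: 29.9
```

>>> apply_moves([
  [255,0.3,-4.22,0,-0.1307,-0.0081,0],
  [255,0.3,-4.22,0,-0.1307,-0.0081,0],
  [255,0,0,-2,0,0,0],
  [255,0,0,0,0,0,0],
  [255,0,0,0,0,0,0],
])

```text
time_s: 41.6
ee_pos: [0.5434, -0.2063, 0.2314]
eef_rot: [-3.139, 0.522, 1.635]
force: [-0.4, 0.3, 0.5]
grip_width: 0.0272
grip_force: 29.9
```

```bash
python3 -c "
from rel import *
rel(-.0275)"
```

```text
q [-0.2229  0.3117  1.5816 -0.5516  1.1529 -0.0817] x [ 0.5434 -0.2063  0.2314] F [-0.4075  0.3485  0.5117] w 0.027186784780299185
t [ 0.029  -0.4977 -0.8669] y [ 0.998   0.0624 -0.0025]
delta cm [ 0.1505 -0.7942 -7.9235] rot [-0.0015 -0.0026 -0.0004]
```

>>> apply_moves([
  [255,0.1,-0.5,-2,0,0,0],
  [255,0.05,-0.45,-2,0,0,0],
  [255,0,0,-2,0,0,0],
  [255,0,0,-1.2,0,0,0],
  [255,0,0,0,0,0,0],
  [255,0,0,-0.5,0,0,0],
  [255,0,0,0,0,0,0],
])

```text
time_s: 42.3
ee_pos: [0.5451, -0.2161, 0.155]
eef_rot: [-3.141, 0.523, 1.633]
force: [0.7, 0.9, -0.5]
grip_width: 0.0273
grip_force: 29.9
```

>>> apply_moves([
  [255,0,0,-0.1,0,0,0],
  [255,0,0,0,0,0,0],
  [255,0,0,0,0,0,0],
])

```text
time_s: 42.6
ee_pos: [0.545, -0.2162, 0.1539]
eef_rot: [-3.14, 0.523, 1.633]
force: [-1.1, 0.7, -0.5]
grip_width: 0.0276
grip_force: 29.9
```

>>> apply_moves([
  [255,0,0,-0.1,0,0,0],
  [255,0,0,0,0,0,0],
  [255,0,0,0,0,0,0],
])

```text
time_s: 42.9
ee_pos: [0.5449, -0.2162, 0.1525]
eef_rot: [-3.14, 0.523, 1.634]
force: [0.7, -0.5, -1.1]
grip_width: 0.0275
grip_force: 29.9
```

>>> apply_moves([
  [255,0,0,-0.1,0,0,0],
  [255,0,0,0,0,0,0],
  [255,0,0,0,0,0,0],
])

```text
time_s: 43.2
ee_pos: [0.5449, -0.2162, 0.1518]
eef_rot: [-3.14, 0.523, 1.633]
force: [-3.3, 1.0, 3.8]
grip_width: 0.0275
grip_force: 29.9
```

>>> apply_moves([
  [255,0,0,-0.1,0,0,0],
  [255,0,0,0,0,0,0],
  [255,0,0,0,0,0,0],
])

```text
time_s: 43.5
ee_pos: [0.545, -0.2163, 0.1517]
eef_rot: [-3.141, 0.524, 1.633]
force: [-6.0, 4.1, 12.5]
grip_width: 0.0275
grip_force: 29.9
```

>>> apply_moves([
  [255,-0.05,0,0.1,0,0,0],
  [146,0,0,0,0,0,0],
  [146,0,0,0,0,0,0],
  [146,0,0,0,0,0,0],
  [146,0,0,0,0,0,0],
  [146,0,0.5,0.87,0,0,0],
  [146,0,1,1.73,0,0,0],
  [146,0,1.5,2.6,0,0,0],
  [146,0,1.5,2.6,0,0,0],
  [146,0,0,2,0,0,0],
])

```text
time_s: 44.5
ee_pos: [0.5447, -0.1695, 0.2519]
eef_rot: [3.141, 0.523, 1.634]
force: [-0.5, -0.3, -1.3]
grip_width: 0.0401
grip_force: 0.0
```

>>> apply_moves([
  [90,-0.71,3.95,0,0.1307,0.0081,0],
  [90,-0.71,3.95,0,0.1307,0.0081,0],
  [90,-0.71,3.95,0,0.1307,0.0081,0],
  [90,-0.71,3.95,0,0.1307,0.0081,0],
  [90,-0.71,3.95,0,0.1307,0.0081,0],
  [90,-0.71,3.95,0,0.1307,0.0081,0],
  [90,-0.71,3.95,0,0.1307,0.0081,0],
  [90,-0.71,3.95,0,0.1307,0.0081,0],
  [90,-0.71,3.95,0,0.1307,0.0081,0],
  [90,-0.71,3.95,0,0.1307,0.0081,0],
])

```text
time_s: 45.5
ee_pos: [0.4732, 0.2254, 0.2509]
eef_rot: [3.139, -0.792, 1.636]
force: [0.7, 1.6, -0.6]
grip_width: 0.0609
grip_force: 0.0
```

>>> apply_moves([
  [90,-0.71,3.95,0,0.1307,0.0081,0],
  [90,-0.71,3.95,0,0.1307,0.0081,0],
  [90,0,0,-3,0,0,0],
  [90,0,0,-3,0,0,0],
  [90,0,0,-3,0,0,0],
  [90,0,0,0,0,0,0],
  [90,0,0,0,0,0,0],
])

```text
time_s: 46.2
ee_pos: [0.4594, 0.3031, 0.1606]
eef_rot: [3.141, -1.049, 1.636]
force: [-0.2, 0.3, 0.8]
grip_width: 0.0607
grip_force: 0.0
```

Run:
```python
from rel import *
measure(); relp(.4523,.414,.08)
```

```text
cap top [0.4521 0.4151] tri [0.4523 0.4139 0.1125] gap 0.0009284563276934132
q [ 0.1128  0.414   1.8766  1.1908  1.201  -0.6374] x [0.4598 0.303  0.1614] F [ 0.9218 -0.3167  0.3457] w 0.061147117224260576
t [-0.054   0.8653 -0.4983] y [0.998  0.0638 0.0027]
delta cm [-0.2845  3.668  -5.7923] rot [-0.0021  0.0025 -0.0018] t [-0.0537  0.8644 -0.5   ]
```

>>> apply_moves([
  [90,-0.14,1.83,-2.9,0,0,0],
  [90,-0.14,1.83,-2.9,0,0,0],
  [90,0,0,0,0,0,0],
  [90,-0.1,1.73,-1.0,0,0,0],
  [90,-0.1,1.73,-1.0,0,0,0],
  [90,-0.1,1.73,-1.0,0,0,0],
  [90,-0.1,1.72,-1.0,0,0,0],
  [90,0,0,0,0,0,0],
  [90,0,0,0,0,0,0],
])

```text
time_s: 47.2
ee_pos: [0.453, 0.4082, 0.0633]
eef_rot: [3.138, -1.05, 1.638]
force: [0.1, 0.3, 0.7]
grip_width: 0.0606
grip_force: 0.0
```

```bash
python3 -c "
from rel import *
relp(.4523,.414,0)"
```

```text
q [ 0.3247  0.6466  1.817   1.4082  1.0138 -0.7781] x [0.453  0.4082 0.0633] F [0.0728 0.2665 0.7079] w 0.0606032417988925
t [-0.0545  0.8655 -0.4979] y [0.998  0.0638 0.0017]
delta cm [-0.0334  0.0597  0.0242] rot [-0.0025  0.0016 -0.0019] t [-0.0537  0.8644 -0.5   ]
```

>>> apply_moves([
  [255,0,0.05,0.1,0,0,0],
  [255,0,0,0,0,0,0],
  [255,0,0,0,0,0,0],
  [255,0,0,0,0,0,0],
  [255,0,0,0,0,0,0],
  [255,0,0,0,0,0,0],
], grip_force=30)

```text
time_s: 47.8
ee_pos: [0.4525, 0.4089, 0.0626]
eef_rot: [3.141, -1.049, 1.634]
force: [0.1, -0.6, 0.7]
grip_width: 0.0272
grip_force: 29.9
```

>>> apply_moves([
  [255,0,0,1,0,0,0],
  [255,0,-1,3,0,0,0],
  [255,0,-1,4,0,0,0],
  [255,0,-1,4,0,0,0],
  [255,0,-1,4,0,0,0],
  [255,0,-1,3,0,0,0],
  [255,0.3,-2.9,0,0,0,0],
])

```text
time_s: 48.5
ee_pos: [0.4555, 0.3305, 0.2574]
eef_rot: [3.128, -1.049, 1.648]
force: [-0.8, 0.1, -1.3]
grip_width: 0.0273
grip_force: 29.9
```

>>> apply_moves([
  [255,0.3,-4.5,0,-0.1307,-0.0081,0],
  [255,0.3,-4.5,0,-0.1307,-0.0081,0],
  [255,0.3,-4.5,0,-0.1307,-0.0081,0],
  [255,0.3,-4.5,0,-0.1307,-0.0081,0],
  [255,0.3,-4.5,0,-0.1307,-0.0081,0],
  [255,0.3,-4.5,0,-0.1307,-0.0081,0],
  [255,0.3,-4.5,0,-0.1307,-0.0081,0],
  [255,0.3,-4.5,0,-0.1307,-0.0081,0],
  [255,0.3,-4.5,0,-0.1307,-0.0081,0],
  [255,0.3,-4.5,0,-0.1307,-0.0081,0],
])

```text
time_s: 49.5
ee_pos: [0.4855, -0.1219, 0.2539]
eef_rot: [3.141, 0.267, 1.632]
force: [0.8, -1.0, -1.4]
grip_width: 0.0273
grip_force: 29.9
```

>>> apply_moves([
  [255,0.3,-4.5,0,-0.1307,-0.0081,0],
  [255,0.3,-4.5,0,-0.1307,-0.0081,0],
  [255,0,0,-2,0,0,0],
  [255,0,0,0,0,0,0],
  [255,0,0,0,0,0,0],
])

```text
time_s: 50.0
ee_pos: [0.4914, -0.2098, 0.2333]
eef_rot: [-3.14, 0.523, 1.633]
force: [0.6, -0.1, -0.4]
grip_width: 0.0275
grip_force: 29.9
```

```bash
python3 -c "
from rel import *
rel(-.0805)"
```

```text
q [-0.2531  0.1987  1.7198 -0.5571  1.1156 -0.0921] x [ 0.4914 -0.2098  0.2333] F [ 0.5775 -0.056  -0.438 ] w 0.027519282988286736
t [ 0.0298 -0.4982 -0.8665] y [ 0.9981  0.0615 -0.001 ]
delta cm [ 0.0595 -0.7706 -8.1102] rot [-0.001  -0.0011  0.0004]
```

>>> apply_moves([
  [255,0.05,-0.45,-2,0,0,0],
  [255,0,-0.4,-2,0,0,0],
  [255,0,0,-2,0,0,0],
  [255,0,0,-1.3,0,0,0],
  [255,0,0,0,0,0,0],
  [255,0,0,-0.5,0,0,0],
  [255,0,0,0,0,0,0],
])

```text
time_s: 50.7
ee_pos: [0.4921, -0.2185, 0.1551]
eef_rot: [-3.141, 0.523, 1.633]
force: [0.3, -0.2, -0.2]
grip_width: 0.0269
grip_force: 29.9
```

>>> apply_moves([
  [255,0,0,-0.15,0,0,0],
  [255,0,0,0,0,0,0],
  [255,0,0,0,0,0,0],
])

```text
time_s: 51.0
ee_pos: [0.492, -0.2185, 0.1533]
eef_rot: [-3.14, 0.523, 1.633]
force: [-0.5, 1.2, -0.9]
grip_width: 0.0272
grip_force: 29.9
```

>>> apply_moves([
  [255,0,0,-0.1,0,0,0],
  [255,0,0,0,0,0,0],
  [255,0,0,0,0,0,0],
])

```text
time_s: 51.3
ee_pos: [0.4919, -0.2186, 0.1521]
eef_rot: [-3.14, 0.523, 1.634]
force: [0.0, 0.0, 0.7]
grip_width: 0.0272
grip_force: 29.9
```

>>> apply_moves([
  [255,0,0,-0.1,0,0,0],
  [255,0,0,0,0,0,0],
  [255,0,0,0,0,0,0],
])

```text
time_s: 51.6
ee_pos: [0.492, -0.2186, 0.1519]
eef_rot: [-3.14, 0.524, 1.633]
force: [-5.1, 4.0, 9.6]
grip_width: 0.0273
grip_force: 29.9
```

>>> apply_moves([
  [255,-0.05,0,0.1,0,0,0],
  [146,0,0,0,0,0,0],
  [146,0,0,0,0,0,0],
  [146,0,0,0,0,0,0],
  [146,0,0,0,0,0,0],
  [146,0,0.5,0.87,0,0,0],
  [146,0,1,1.73,0,0,0],
  [146,0,1.5,2.6,0,0,0],
  [146,0,1.5,2.6,0,0,0],
  [146,0,0,2,0,0,0],
])

```text
time_s: 52.6
ee_pos: [0.4917, -0.1719, 0.2523]
eef_rot: [3.141, 0.523, 1.634]
force: [0.2, -0.0, -0.7]
grip_width: 0.0402
grip_force: 0.0
```

>>> apply_moves([
  [255,0,0,0,0.1307,0.0081,0],
  [255,0,0,0,0.1307,0.0081,0],
  [255,0,0,0,0.1307,0.0081,0],
  [255,0,0,0,0.1307,0.0081,0],
  [255,0.9,-4.2,0,0,0,0],
  [255,0.9,-4.2,0,0,0,0],
  [255,0.9,-4.2,0,0,0,0],
  [255,0.9,-4.2,0,0,0,0],
  [255,0.8,-4.2,0,0,0,0],
  [255,0,0,0,0,0,0],
])

```text
time_s: 53.6
ee_pos: [0.535, -0.3871, 0.249]
eef_rot: [-3.139, -0.002, 1.631]
force: [-0.1, 0.5, -0.4]
grip_width: 0.0003
grip_force: 0.0
```

Run:
```python
from tubes import *
state(); c=snap('top'); s=snap('scene')
h=cv2.cvtColor(c['img'],cv2.COLOR_RGB2HSV)
print([onz(c,p,.147)[:2] for p in caps(c,30) if 300<p[0]<440])
im=np.hstack([cv2.resize(s['img'][130:290,180:380],(500,400),interpolation=cv2.INTER_CUBIC),cv2.resize(c['img'][180:310,320:420],(300,400),interpolation=cv2.INTER_CUBIC)])
cv2.imwrite('pics/f1.png',im[:,:,::-1])
```

```text
q [-0.6817  0.5444  1.1357 -0.0004  1.4645 -0.7416] x [ 0.535  -0.3871  0.249 ] F [-0.1342  0.5328 -0.4303] w 0.00028557206925658327
t [-0.0025  0.0016 -1.    ] y [ 0.9982  0.0599 -0.0024]
[array([ 0.6472, -0.1606]), array([ 0.5944, -0.1636]), array([ 0.5411, -0.1667]), array([ 0.488 , -0.1702])]
```

View pics/f1.png

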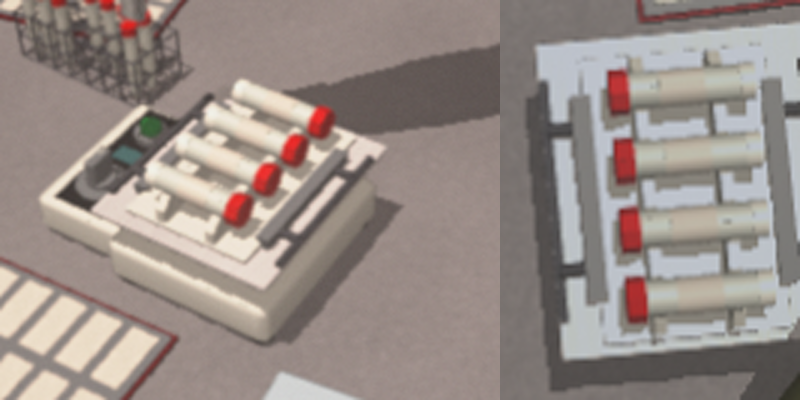

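The view shows all four tubes lying across both ribs in their notches, caps to +y, and the tray under both lips. The cap positions put each tube's middle within about 1 mm of the tray's middle line. I'll press start.

>>> apply_moves([
  [255,0,0.5,-3,0,0,0],
  [255,0,0,-4,0,0,0],
  [255,0,0,-4,0,0,0],
  [255,0,0,-3,0,0,0],
  [255,0,0,0,0,0,0],
  [255,0,0,-0.7,0,0,0],
  [255,0,0,0,0,0,0],
])

```text
time_s: 54.4
ee_pos: [0.536, -0.3784, 0.1047]
eef_rot: [3.141, 0.0, 1.634]
force: [0.2, 0.7, -0.7]
grip_width: 0.0006
grip_force: 0.0
```

>>> apply_moves([
  [255,0,0,-0.3,0,0,0],
  [255,0,0,0,0,0,0],
  [255,0,0,0,0,0,0],
])

```text
time_s: 54.7
ee_pos: [0.5359, -0.3787, 0.1011]
eef_rot: [3.141, 0.0, 1.634]
force: [1.3, -0.2, 2.6]
grip_width: 0.0004
grip_force: 1.3
```

>>> apply_moves([
  [255,0,0,-0.2,0,0,0],
  [255,0,0,0,0,0,0],
  [255,0,0,0,0,0,0],
])

```text
time_s: 55.0
ee_pos: [0.5357, -0.3787, 0.0984]
eef_rot: [-3.141, -0.0, 1.633]
force: [3.4, -1.1, 4.4]
grip_width: 0.0005
grip_force: 2.1
```

>>> apply_moves([
  [255,0,0,-0.2,0,0,0],
  [255,0,0,0,0,0,0],
  [255,0,0,-0.2,0,0,0],
  [255,0,0,0,0,0,0],
  [255,0,0,0,0,0,0],
])

```text
time_s: 55.5
ee_pos: [0.5358, -0.3788, 0.0968]
eef_rot: [3.141, 0.001, 1.634]
force: [-5.7, 6.3, 26.0]
grip_width: -0.0001
grip_force: 13.0
```

The button has bottomed out (26 N). I'll retract and check before handing in.

>>> apply_moves([
  [255,0,0,0.5,0,0,0],
  [255,0,0,1,0,0,0],
  [255,0,0,3,0,0,0],
  [255,0,0,4,0,0,0],
  [255,0,0,4,0,0,0],
  [255,0,0,3,0,0,0],
  [255,0,0,0,0,0,0],
  [255,0,0,0,0,0,0],
  [255,0,0,0,0,0,0],
  [255,0,0,0,0,0,0],
])

```text
time_s: 56.5
ee_pos: [0.535, -0.3783, 0.2474]
eef_rot: [-3.138, -0.003, 1.633]
force: [-1.0, 0.1, -0.3]
grip_width: 0.0005
grip_force: 0.0
```

Run:
```python
from tubes import *
state(); c=snap('top'); w=snap('wrist')
print([onz(c,p,.147)[:2] for p in caps(c,30) if 300<p[0]<440])
im=cv2.resize(w['img'],(640,480)); cv2.imwrite('pics/f2.png',im[:,:,::-1])
```

```text
q [-0.6713  0.5336  1.1553 -0.0002  1.4571 -0.7339] x [ 0.535  -0.3783  0.2474] F [-0.9587  0.0893 -0.3195] w 0.00047759394277776873
t [-0.0036  0.0026 -1.    ] y [ 0.998   0.0626 -0.0035]
[array([ 0.6472, -0.1606]), array([ 0.5944, -0.1636]), array([ 0.5411, -0.1667]), array([ 0.488 , -0.1702])]
```

View pics/f2.png

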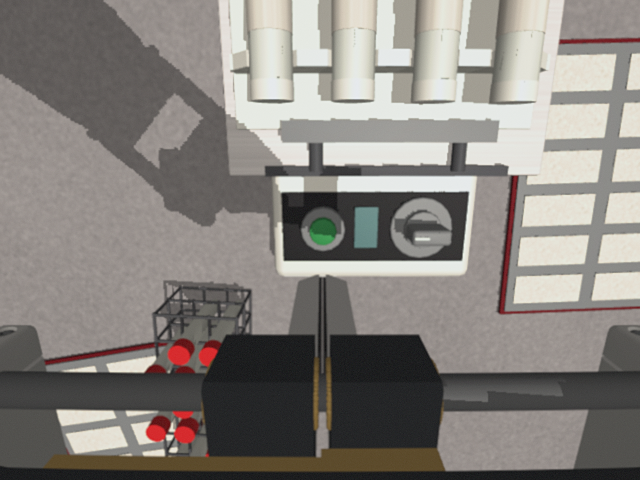

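The wrist view shows the knob bar along the deck's x axis (about (412,238) to (452,238)), the button released at (322,230), and all the tubes seated.

```bash
python3 -c "
from station import ctrl
print(ctrl.hand_in())"
```

```text
the job is handed in; nothing more can be done
None
```

The job is handed in: the tray is clipped under both lips, all four tubes lie in the notches, the knob is at its anticlockwise stop, and start was pressed and sprang back. This is from camera and force checks; the hand-in returned no verdict.

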